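Test panel off the barbed hanger and into the dock

TASK

Take the blue test panel by its black grip off the barbed hook: raise it a little, tilt it and back it over the barb tip by feel, gently and without forcing it against the hook. Then stand it upright in the slot of the grey dock, lower edge fully home, and let go, leaving the vials and the metal clamp beside the work where they are.

Things in the scene. Friction and masses are not known exactly. Their poses are not given: they have to be found in the camera images.
- panel: Blue test panel, about 0.12 kg, hanging by its eye on the hook rod. Origin: middle of its lower edge; z up the panel, x through its thickness (towards the hook's free end as it hangs), y across its width. Plate 4 mm thick, 56 mm wide, z 0 to 73 mm. Above it the eye (see panel_eye), a bridge 4 mm thick, z 91 to 101 mm, and the black grip (see panel_grip).
- panel_eye (a point): Centre of the panel's eye, 82 mm above its lower edge: a rectangular window through the plate, 18 mm high (z 73 to 91 mm) and 13 mm wide; with its side strips the panel is 42 mm wide here.
- stand: Fixed hanger stand. Origin: on the post's axis at the bench. x: the way the hook rod points, away from the post. Grey base 100 x 64 x 10 mm (x -35 to +65 mm), steel post 15 mm thick, 188 mm high. The level rod leaves a collar that ends 18 mm from the post axis. The panel must not be forced against the hook: stay well under 15 N.
- rod_mid (a point): Fixed point on the hook rod's axis, 33 mm from the post axis, 170 mm above the bench. The rod is 7 mm thick, at y = 0. At its bend it turns up, rising 22 mm over 12 mm of x. The rod slides in its collar and is clamped: the bend lies 52 to 72 mm from the post axis. This is not reported; feel for it (the raised panel's bridge meets the barb's point) or see it.
- dock: Fixed grey dock, 50 (x) x 100 (y) x 46 mm high. Origin: centre of its underside on the bench. An upright slot runs along y through its middle, 7 mm wide (x), 66 mm long, floor 8 mm above the bench; from 34 mm up to the top at 46 mm its long sides flare at 45 degrees to 31 mm. The panel may face either way. Over 30 N between panel and dock is rough.
- vial_white: Glass vial with white cap, 28 mm wide, 59 mm high, standing between stand and dock; leave it. Origin: centre of its underside.
- vial_black: Glass vial with black cap, 28 mm wide, 59 mm high, standing between stand and dock; leave it. Origin: centre of its underside.
- boss: Grey metal clamp with a thumb screw, 27 x 82 x 22 mm, lying beside the work; leave it. Origin: centre of its underside.
- panel_grip (a point): Centre of the black moulded grip on top of the panel, 122 mm above its lower edge. The grip is 34 mm wide (y), 14 mm thick (x) and 42 mm high (z 101 to 143 mm). Hold it firmly across the 34 mm width, fingertips kept above its lower end, clear of the hook.
- post_top (a point): Top of the post, 188 mm above the bench. The barb: 5 mm thick, from the rod's upturned tip 10 mm back towards the post and 5 mm down (centre lines). An upright panel cannot pass it. Tilted about 40 degrees (grip towards the post, lower edge away from it) the tip goes through the eye with 1 mm to spare on each side; level the panel as the eye passes the tip.
There are look-alikes about, which are no part of the job. What is shaped like the panel but orange is not meant.

How it is judged:
By the outcome, as a careful person would: the job done as asked, in the order asked, and still so for the second after the job is handed in, with the robot touching nothing.
It also fails if it takes over 62 s, if anything falls off the work surface, if the arm or the gripper's body presses on something with over 40 N, if the wrist force passes 120 N, or if a joint passes its speed limit or range.

ROBOT

A 6-joint arm with a two-finger parallel gripper is mounted at the origin on the work surface; the furniture and walls round the work are solid. World frame = base frame: x ahead of the robot, y to its left, z up, the work surface at z = 0. Lengths are in m, angles in rad, forces in N, time in s.
With the tool pointing down it reaches from about 0.425 to 0.95 m from the base axis. Payload 3.5 kg.
Tool frame: the origin (TCP) lies at the very end of the fingers, on their centre line; the grasp point (between the pads) lies 19 mm behind it; y points along the fingers, z is the direction in which the jaws open and shut, and the axes are right-handed (so a half turn about y gives the same grasp; the last joint's range is limited). The gripper opens to 85 mm and grips with 20 to 120 N. Pads are 22 mm wide; open, the fingers measure 114 mm over their backs; the gripper's body (76 mm by 85 mm) begins 54 mm behind the grasp point. The pads swing forward as they close: fully open they stand 13 mm farther back than shut.
Start: joints at [-1.442, 0.286, 1.577, -0, 1.279, -0.15], TCP at [0.186, -0.649, 0.208] pointing down, gripper open.
Joint ranges: [-2.77, 2.77], [-0.9, 2.22], [0.21, 2.48], [-1.53, 4.67], [0.24, 2.81], [-2.84, 2.84]. Speed limits (rad/s): [2.79, 2.79, 3.14, 3.14, 3.14, 3.14].

INTERFACE

Orientations are given as a unit quaternion [x, y, z, w].
In Python, from plant import ctrl, cams gives the robot as it stands.
- The arm moves only by the tool play_rows, never from a script. Its argument "steps" is a list of rows, each an object of numbers: "claw": the finger opening in cm, from 0 to 8.54; "tx", "ty", "tz": the shift along the tool's x, y, z in cm; "ax", "ay", "az": the turn, a rotation vector about the tool's x, y, z in degrees. A call has 1 to 12 rows; each row is the pose to reach, as a shift and turn from the pose commanded when the call began, along the tool's axes at that moment; what a row does not reach only later rows make up. A row lasts 1/12 s, in which the tool goes at most 41.7 mm and 7.16 degrees, less where a joint would pass 70% of its speed; a pose out of reach is approached as far as the arm can. A call with a gripper value outside its range is refused whole. The fingers move at their own pace and stop on an object; "grip_force" is the grip in N (left out, the last holds). Time passes only in rows, so rows that repeat a pose let the fingers close. It gives the time, the measured TCP pose, the force and the opening at its end, in the units of the state.
- ctrl.get_state(): the state, without advancing time (a new reading comes with each control period).
- cams.read_camera(name): name is "scene" or "top" or "wrist"; returns (picture, depth): 400x640x3 uint8, blue, green, red; 400x640 float32, m along the optical axis (not along the pixel's ray), 0 where there is no reading.
- cams.camera_model(name): a dict with "intrinsics" (3x3 intrinsics, pixels), "distortion" ([k1, k2, p1, p2, k3] as OpenCV has them; the pictures are not rectified), "rvec" (rotation vector, rad) and "tvec" (3), from world to camera coordinates, as OpenCV has them; the wrist camera has in their place "tool_from_camera" (4x4, takes a point from camera to tool coordinates, whose origin is the TCP and whose axes are the tool frame's). Camera axes: x right, y down, z forward; pixel columns grow to the right and rows downward; lengths in m; the calibration is good to about 2 mm. A picture is of the moment at which its call begins: read the wrist's pose just before it. camera_model takes no time and is no camera call.
- ctrl.sign_off(): hands the job in, once; it reports no verdict.
The state is a dict: "time": time; "qpos": joint angles; "dq": joint speeds; "joint_efforts": joint torques, N m; "eef_pos": TCP position; "tcp_rot": TCP orientation; "contact_force": force on the tool from outside, world axes, zero at the start; "wrist_torque": the same for the moment, N m; "opening": opening from 0.0 (shut) to 1.0 (fully open).
Only numpy, scipy, OpenCV 4.12 (cv2) and the standard library are available. Lean on these libraries where they do the work, as an engineer would, in place of code of your own. Each camera call takes 0.05 s, during which the arm holds its last target.

## Working session

There is one attempt and no reset: what is moved stays moved. The work goes in short steps, Python scripts to look and compute and a tool call to move; the robot and the scene stay as the last step left them, time stands still between calls to the robot, and variables do not carry over. Pictures are saved under pics/ and viewed, and the job is handed in when it is done.

Besides the shell and the picture viewer there is one more tool, called after "Request:" as name(argument=value, ...), one argument or row to a line, values as JSON. play_rows: Moves the arm, as the interface text tells. Its arguments: {"type":"object","properties":{"steps":{"type":"array","items":{"type":"object","properties":{"claw":{"type":"number"},"tx":{"type":"number"},"ty":{"type":"number"},"tz":{"type":"number"},"ax":{"type":"number"},"ay":{"type":"number"},"az":{"type":"number"}}}},"grip_force":{"type":"number"}},"required":["steps"]}

```bash
ls; mkdir -p pics
cat > h.py <<'E'
from plant import ctrl,cams
import numpy as np,cv2
from scipy.spatial.transform import Rotation as R
E
python3 - <<'E'
from h import *
s=ctrl.get_state();print(s)
for n in ['scene','top','wrist']:
    im,d=cams.read_camera(n);cv2.imwrite(f'pics/{n}0.png',im);np.save(f'pics/{n}0.npy',d)
    print(n,cams.camera_model(n))
E
```

```text
pics
{'time': 0.0, 'qpos': array([-1.44202715e+00,  2.87187019e-01,  1.57816890e+00, -2.54012407e-05,
        1.27858179e+00, -1.50037808e-01]), 'dq': array([-0.00171557,  0.0019787 , -0.00014917,  0.00069458,  0.00227616,
        0.00133926]), 'joint_efforts': array([-1.50521224e-03, -4.05985343e+01, -2.92625588e+01, -2.55983759e-04,
        5.77430968e-03,  5.73015939e-06]), 'eef_pos': array([ 0.18567193, -0.64822825,  0.20633738]), 'tcp_rot': array([-0.09825648,  0.70107548, -0.69941719,  0.09825692]), 'contact_force': array([-0.4109257 , -0.59778831,  0.94836409]), 'wrist_torque': array([ 0.01974325, -0.05000451, -0.00493477]), 'opening': 0.9993258020429575}
scene {'intrinsics': array([[444.07286547,   0.        , 317.38558195],
       [  0.        , 444.07286547, 203.18521682],
       [  0.        ,   0.        ,   1.        ]]), 'distortion': array([-0.00813636,  0.        ,  0.        ,  0.        ,  0.        ]), 'rvec': array([ 0.9886703 , -2.32403973,  1.16503238]), 'tvec': array([0.34177163, 0.32320219, 0.66807234])}
top {'intrinsics': array([[505.1706917 ,   0.        , 3
[... 243 characters left out ...]
  ,  0.21642668]), 'tvec': array([-0.03481552,  0.50966636,  0.91483219])}
wrist {'intrinsics': array([[332.10100997,   0.        , 320.00243396],
       [  0.        , 332.10100997, 195.15728484],
       [  0.        ,   0.        ,   1.        ]]), 'distortion': array([-0.01798132,  0.        ,  0.        ,  0.        ,  0.        ]), 'tool_from_camera': array([[ 3.84262565e-04,  9.48733800e-01,  3.16075987e-01,
        -8.03997678e-02],
       [-5.66780210e-04, -3.16075753e-01,  9.48733786e-01,
        -1.65816730e-01],
       [ 9.99999766e-01, -5.43708492e-04,  4.16267463e-04,
         8.06080802e-04],
       [ 0.00000000e+00,  0.00000000e+00,  0.00000000e+00,
         1.00000000e+00]])}
```

View pics/scene0.png

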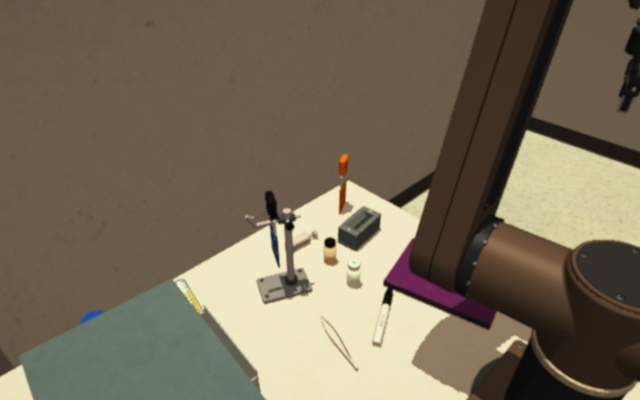

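View pics/top0.png

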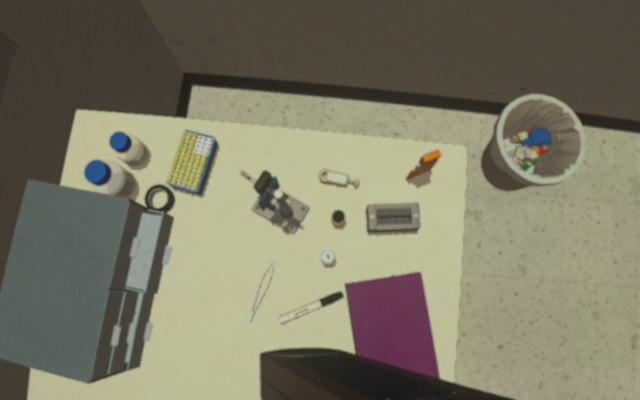

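View pics/wrist0.png

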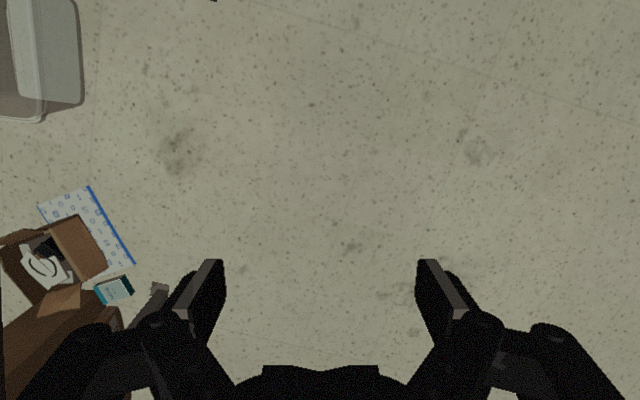

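Candidates for "panel":
- The thing on the stand, with a blue plate and black grip: scene (272,230), top (263,182). This is the one described.
- The orange upright panel: scene (343,185), top (425,165). This is the decoy.

The grey dock is at scene (360,228), top (393,217). I'll check the choice in close crops.

```bash
cat >> h.py <<'E'
def cloud(n,d,m=None):
    m=m or cams.camera_model(n)
    K,D=m['intrinsics'],m['distortion']
    v,u=np.mgrid[0:400,0:640]
    p=cv2.undistortPoints(np.stack([u.ravel(),v.ravel()],1).astype(np.float64)[:,None],K,D).reshape(400,640,2)
    pc=np.dstack([p[...,0]*d,p[...,1]*d,d])
    if n=='wrist': return pc
    Rm=cv2.Rodrigues(m['rvec'])[0]
    return (pc-m['tvec'])@Rm
def proj(n,P):
    m=cams.camera_model(n)
    return cv2.projectPoints(np.asarray(P,float).reshape(-1,3),m['rvec'],m['tvec'],m['intrinsics'],m['distortion'])[0].reshape(-1,2)
E
python3 - <<'E'
from h import *
for n,(a,b,c,e) in {'scene':(220,150,400,310),'top':(220,130,460,290)}.items():
    im=cv2.imread(f'pics/{n}0.png');cr=im[b:e,a:c]
    cv2.imwrite(f'pics/{n}0c.png',cv2.resize(cr,None,fx=800/(c-a)*0.99,fy=800/(c-a)*.99,interpolation=cv2.INTER_CUBIC)[:600])
d=np.load('pics/top0.npy');P=cloud('top',d)
for u,v in [(282,197),(263,182),(245,175),(393,217),(393,205),(375,217),(338,212),(328,258),(338,178),(300,260),(265,205),(290,225),(425,158)]: print(u,v,P[v,u].round(3))
d=np.load('pics/scene0.npy');P=cloud('scene',d)
for u,v in [(289,213),(271,200),(250,219),(275,245),(360,222),(330,242),(353,264)]: print(u,v,P[v,u].round(3))
E
```

```text
282 197 [0.467 0.093 0.18 ]
263 182 [0.479 0.12  0.227]
245 175 [0.496 0.157 0.191]
393 217 [ 0.482 -0.113  0.009]
393 205 [ 0.499 -0.107  0.043]
375 217 [ 0.472 -0.074  0.047]
338 212 [ 0.472 -0.003  0.06 ]
328 258 [0.384 0.007 0.059]
338 178 [0.547 0.004 0.024]
300 260 [0.311 0.002 1.001]
265 205 [0.464 0.13  0.103]
290 225 [0.445 0.089 0.007]
425 158 [ 0.569 -0.146  0.144]
289 213 [0.463 0.097 0.185]
271 200 [0.47  0.128 0.225]
250 219 [0.495 0.157 0.187]
275 245 [0.466 0.13  0.129]
360 222 [ 0.479 -0.118  0.034]
330 242 [ 0.46  -0.003  0.058]
353 264 [0.385 0.01  0.057]
```

View pics/scene0c.png

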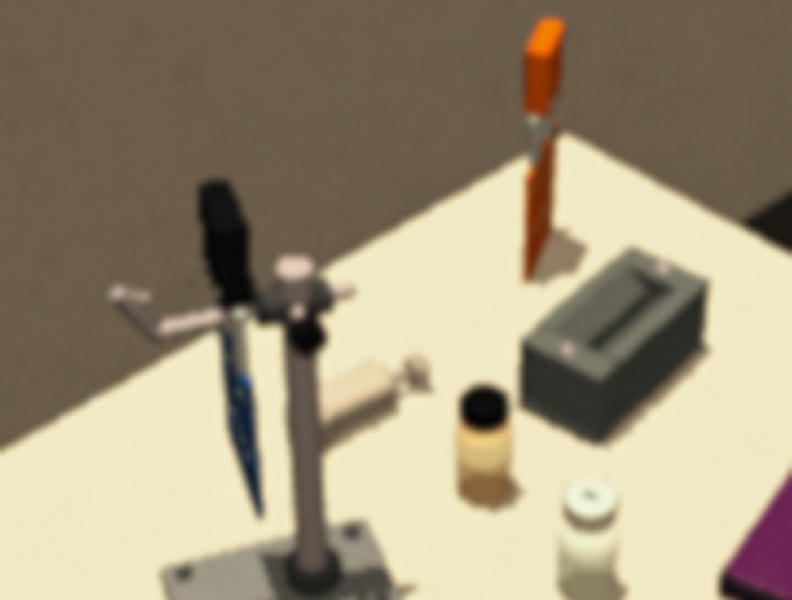

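View pics/top0c.png

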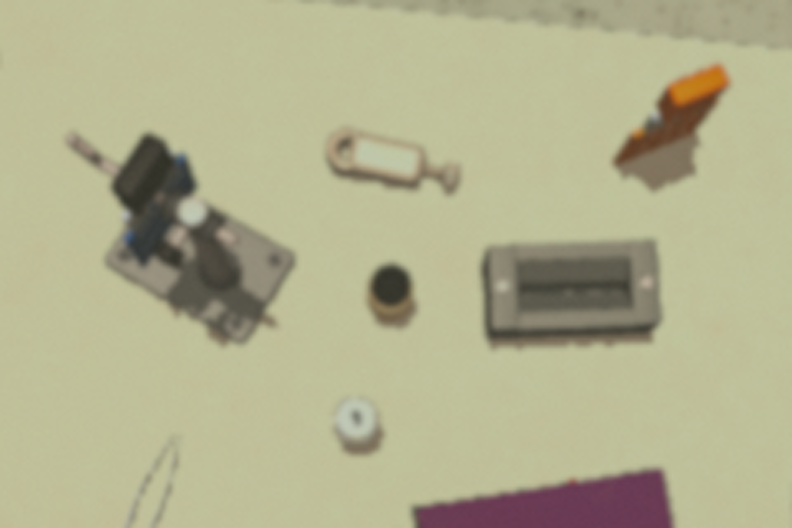

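The crops confirm it: blue plate with black grip on the hook rod, whose barb points back to the post. The orange one is separate. Now I'll fit the poses.

```bash
cat > fit.py <<'E'
from h import *
out={}
C={n:(cloud(n,np.load(f'pics/{n}0.npy')),cv2.imread(f'pics/{n}0.png')) for n in ('top','scene')}
def sel(n,lo,hi):
    P,im=C[n];m=np.all((P>lo)&(P<hi),axis=2);return P[m],im[m].astype(int)
for n in C:
    print('==',n)
    p,c=sel(n,[.35,.0,-.02],[.6,.25,.02]); # base top
    q,c=sel(n,[.43,.06,.006],[.53,.2,.016]);
    if len(q):
        h=cv2.minAreaRect((q[:,:2]*1000).astype(np.float32));print('base',h,len(q),q[:,2].mean())
    q,c=sel(n,[.44,.07,.179],[.485,.115,.2]);print('posttop',len(q),q.mean(0).round(4) if len(q) else '',q[:,2].max())
    q,c=sel(n,[.44,.09,.195],[.52,.15,.26]);print('grip',len(q),cv2.minAreaRect((q[:,:2]*1000).astype(np.float32)),q[:,2].max())
    q=q[q[:,2]>.222];print('griptop',len(q),q.mean(0).round(4))
    q,c=sel(n,[.47,.13,.155],[.53,.2,.21]);
    b=c.sum(1);print('hook',len(q)); print(np.c_[q.round(4),b][np.argsort(q[:,1])][::max(1,len(q)//25)])
    q,c=sel(n,[.42,-.19,.041],[.53,-.04,.05]);print('dock',len(q),cv2.minAreaRect((q[:,:2]*1000).astype(np.float32)),q[:,2].mean())
    for nm,xy in (('vb',(.47,-.003)),('vw',(.386,.008))):
        q,c=sel(n,[xy[0]-.03,xy[1]-.03,.05],[xy[0]+.03,xy[1]+.03,.07]);print(nm,q.mean(0).round(4))
    q,c=sel(n,[.5,-.05,.008],[.6,.06,.04]);print('boss',len(q),cv2.minAreaRect((q[:,:2]*1000).astype(np.float32)))
E
python3 fit.py
```

```text
== top
base ((480.18389892578125, 120.53813934326172), (118.39739990234375, 65.47105407714844), 67.89769744873047) 876 0.010758214887007013
posttop 87 [0.4702 0.1003 0.1872] 0.19817445704002926
grip 273 ((483.2397155761719, 122.93246459960938), (15.375016212463379, 34.210792541503906), 62.12632369995117) 0.23013693152610593
griptop 182 [0.4827 0.1229 0.226 ]
hook 80
[[4.704e-01 1.345e-01 2.086e-01 3.260e+02]
 [4.928e-01 1.424e-01 1.740e-01 4.320e+02]
 [4.910e-01 1.439e-01 1.735e-01 4.630e+02]
 [4.945e-01 1.444e-01 1.730e-01 4.670e+02]
 [4.940e-01 1.458e-01 1.746e-01 4.690e+02]
 [4.921e-01 1.473e-01 1.746e-01 4.750e+02]
 [4.960e-01 1.481e-01 1.726e-01 4.600e+02]
 [4.940e-01 1.495e-01 1.733e-01 4.390e+02]
 [4.966e-01 1.511e-01 1.761e-01 3.690e+02]
 [4.940e-01 1.513e-01 1.722e-01 3.650e+02]
 [4.950e-01 1.523e-01 1.892e-01 3.490e+02]
 [4.970e-01 1.527e-01 1.880e-01 4.250e+02]
 [4.989e-01 1.531e-01 1.872e-01 4.790e+02]
 [4.927e-01 1.539e-01 1.767e-01 3.460e+02]
 [4.949e-01 1.540e-01 1.888e-01 3.630e+02]
 [4.975e-01 1.556e-01 1.917e-01 4.170e+02]
 [4.949e-01 1.558e-01 1.884e-01 3.630e+02]

[... 1938 characters left out ...]
e-01 2.280e+02]
 [4.946e-01 1.551e-01 1.881e-01 3.530e+02]
 [4.932e-01 1.555e-01 1.760e-01 2.250e+02]
 [4.948e-01 1.562e-01 1.776e-01 2.190e+02]
 [4.922e-01 1.577e-01 1.822e-01 2.420e+02]
 [4.954e-01 1.588e-01 1.875e-01 2.700e+02]
 [4.944e-01 1.597e-01 1.865e-01 2.440e+02]
 [4.996e-01 1.611e-01 1.951e-01 4.400e+02]
 [4.969e-01 1.616e-01 1.904e-01 2.890e+02]
 [5.003e-01 1.631e-01 1.915e-01 3.910e+02]]
dock 505 ((476.086669921875, -111.95175170898438), (52.43635177612305, 103.58220672607422), 8.152134895324707) 0.04455792567598252
vb [ 0.4618 -0.0038  0.0565]
vw [0.3837 0.0087 0.0566]
boss 233 ((545.4910278320312, 1.6203498840332031), (83.54045867919922, 25.100770950317383), 85.24270629882812)
```

```bash
cat >> h.py <<'E'
def Tnow():
    s=ctrl.get_state();return s,R.from_quat(s['tcp_rot']).as_matrix(),s['eef_pos']
def down(ang): # tool y down, tool z at azimuth ang deg
    z=np.array([np.cos(np.radians(ang)),np.sin(np.radians(ang)),0]);y=np.array([0,0,-1.]);return np.stack([np.cross(y,z),y,z],1)
def plan(pos,Rt,Rc=None,pc=None):
    s,R0,p0=Tnow()
    if Rc is not None:R0=Rc
    if pc is not None:p0=pc
    print('t[cm]',(R0.T@(np.asarray(pos)-p0)*100).round(2),'a[deg]',np.degrees(R.from_matrix(R0.T@Rt).as_rotvec()).round(2))
E
python3 - <<'E'
from h import *
s,R0,p=Tnow();print(R0.round(3),p)
for a in (-27,153):
    print(a);plan([.4815,.1225,.30],down(a)); plan([.4815,.1225,.30],down(a))
E
```

```text
[[-0.961 -0.     0.275]
 [-0.275  0.002 -0.961]
 [-0.    -1.    -0.002]] [ 0.18573673 -0.6483563   0.20664388]
-27
t[cm] [-49.65  -9.2  -65.99] a[deg] [  0.09 -47.02  -0.06]
t[cm] [-49.65  -9.2  -65.99] a[deg] [  0.09 -47.02  -0.06]
153
t[cm] [-49.65  -9.2  -65.99] a[deg] [7.0000e-02 1.3298e+02 1.1000e-01]
t[cm] [-49.65  -9.2  -65.99] a[deg] [7.0000e-02 1.3298e+02 1.1000e-01]
```

Request:
play_rows(
  steps=[
    {"claw": 8.5,"tx": -3,"ty": -1,"tz": -2,"ay": -2},
    {"claw": 8.5,"tx": -6.5,"ty": -2.2,"tz": -4,"ay": -4},
    {"claw": 8.5,"tx": -10,"ty": -3.4,"tz": -6.4,"ay": -7},
    {"claw": 8.5,"tx": -13.5,"ty": -4.5,"tz": -8.6,"ay": -10},
    {"claw": 8.5,"tx": -17,"ty": -5.7,"tz": -10.8,"ay": -12},
    {"claw": 8.5,"tx": -20,"ty": -6.8,"tz": -12.8,"ay": -14},
    {"claw": 8.5,"tx": -23,"ty": -8,"tz": -14.8,"ay": -16},
    {"claw": 8.5,"tx": -26,"ty": -9,"tz": -16.6,"ay": -18},
    {"claw": 8.5,"tx": -29,"ty": -10,"tz": -18.5,"ay": -20},
    {"claw": 8.5,"tx": -31.5,"ty": -10.8,"tz": -20,"ay": -20},
    {"claw": 8.5,"tx": -33,"ty": -11.3,"tz": -21,"ay": -20},
    {"claw": 8.5,"tx": -33.6,"ty": -11.3,"tz": -21.4,"ay": -20},
  ],
)

```text
invalid input at $.steps[0]: expected keys claw, tx, ty, tz, ax, ay, az
```

Run:
```python
from h import *
s,R0,p=Tnow();print(s['time'],p,s['qpos'],s['contact_force'])
plan([.4815,.1225,.27],down(-27))
```

```text
0.15 [ 0.18573673 -0.6483563   0.20664388] [-1.44197392e+00  2.86978001e-01  1.57786019e+00  2.17834796e-05
  1.27861103e+00 -1.50002441e-01] [ 0.56317554 -0.80625158  0.01227718]
t[cm] [-49.65  -6.2  -65.98] a[deg] [  0.09 -47.02  -0.06]
```

Request:
play_rows(
  steps=[
    {"claw": 8.5,"tx": -3,"ty": -1,"tz": -2,"ax": 0,"ay": -2,"az": 0},
    {"claw": 8.5,"tx": -6.5,"ty": -2.2,"tz": -4,"ax": 0,"ay": -4,"az": 0},
    {"claw": 8.5,"tx": -10,"ty": -3.4,"tz": -6.4,"ax": 0,"ay": -7,"az": 0},
    {"claw": 8.5,"tx": -13.5,"ty": -4.5,"tz": -8.6,"ax": 0,"ay": -10,"az": 0},
    {"claw": 8.5,"tx": -17,"ty": -5.7,"tz": -10.8,"ax": 0,"ay": -12,"az": 0},
    {"claw": 8.5,"tx": -20,"ty": -6.8,"tz": -12.8,"ax": 0,"ay": -14,"az": 0},
    {"claw": 8.5,"tx": -23,"ty": -8,"tz": -14.8,"ax": 0,"ay": -16,"az": 0},
    {"claw": 8.5,"tx": -26,"ty": -9,"tz": -16.6,"ax": 0,"ay": -18,"az": 0},
    {"claw": 8.5,"tx": -29,"ty": -10,"tz": -18.5,"ax": 0,"ay": -20,"az": 0},
    {"claw": 8.5,"tx": -31.5,"ty": -10.8,"tz": -20,"ax": 0,"ay": -20,"az": 0},
    {"claw": 8.5,"tx": -33,"ty": -11.3,"tz": -21,"ax": 0,"ay": -20,"az": 0},
    {"claw": 8.5,"tx": -33.6,"ty": -11.3,"tz": -21.4,"ax": 0,"ay": -20,"az": 0},
  ],
)

```text
time: 1.15
eef_pos: [0.4518, -0.3488, 0.3222]
tcp_rot: [0.219, -0.672, 0.673, -0.22]
contact_force: [-0.5, -0.3, 0.7]
opening: 0.998
```

Run:
```python
from h import *
s,R0,p=Tnow();print(s['time'],p,s['qpos'],s['contact_force'])
plan([.4815,.1225,.27],down(-27))
```

```text
1.15 [ 0.45177344 -0.3488083   0.3221985 ] [-8.35516894e-01 -1.11283242e-02  1.70048952e+00  6.50036250e-04
  1.44994416e+00  1.04036232e-01] [-0.50844757 -0.26728054  0.74396962]
t[cm] [-30.21   5.17 -36.31] a[deg] [-1.400e-01 -2.684e+01 -2.000e-02]
```

Run:
```python
from h import *
plan([.47,-.12,.30],down(-50))
```

```text
t[cm] [-14.97   2.19 -17.4 ] a[deg] [-0.13 -3.84 -0.05]
```

Request:
play_rows(
  steps=[
    {"claw": 8.5,"tx": -2,"ty": 0.3,"tz": -2.3,"ax": 0,"ay": -0.5,"az": 0},
    {"claw": 8.5,"tx": -4.5,"ty": 0.7,"tz": -5.2,"ax": 0,"ay": -1,"az": 0},
    {"claw": 8.5,"tx": -7,"ty": 1,"tz": -8.2,"ax": 0,"ay": -2,"az": 0},
    {"claw": 8.5,"tx": -9.5,"ty": 1.4,"tz": -11.1,"ax": 0,"ay": -3,"az": 0},
    {"claw": 8.5,"tx": -12,"ty": 1.8,"tz": -14,"ax": 0,"ay": -3.8,"az": 0},
    {"claw": 8.5,"tx": -14,"ty": 2.1,"tz": -16.2,"ax": 0,"ay": -3.8,"az": 0},
    {"claw": 8.5,"tx": -15,"ty": 2.2,"tz": -17.4,"ax": 0,"ay": -3.8,"az": 0},
    {"claw": 8.5,"tx": -15,"ty": 2.2,"tz": -17.4,"ax": 0,"ay": -3.8,"az": 0},
  ],
)

```text
time: 1.82
eef_pos: [0.4685, -0.1194, 0.2977]
tcp_rot: [-0.242, 0.665, -0.664, 0.241]
contact_force: [0.3, -0.1, -0.1]
opening: 0.994
```

```bash
cat >> h.py <<'E'
def snap(tag):
    s,R0,p=Tnow();im,d=cams.read_camera('wrist')
    cv2.imwrite(f'pics/{tag}.png',im);T=cams.camera_model('wrist')['tool_from_camera']
    W=(cloud('wrist',d)@T[:3,:3].T+T[:3,3])@R0.T+p
    W[d==0]=np.nan
    np.savez(f'pics/{tag}.npz',W=W,d=d,R=R0,p=p);return im,d,W
E
python3 - <<'E'
from h import *
s,R0,p=Tnow();print(s['time'],p,s['qpos'],s['contact_force'])
im,d,W=snap('w1')
m=np.all((W>[.42,-.19,.041])&(W<[.54,-.04,.05]),axis=2);q=W[m]
print(len(q),cv2.minAreaRect((q[:,:2]*1000).astype(np.float32)),q[:,2].mean())
E
```

```text
1.8167 [ 0.46852805 -0.11941778  0.29768067] [-4.60070755e-01 -2.04889376e-01  1.92130337e+00  4.85044264e-04
  1.42695823e+00  4.13193197e-01] [ 0.34992336 -0.09755123 -0.05827779]
2231 ((476.58251953125, -112.24346923828125), (50.31599807739258, 99.12818908691406), 7.433440685272217) 0.045229898968147254
```

View pics/w1.png

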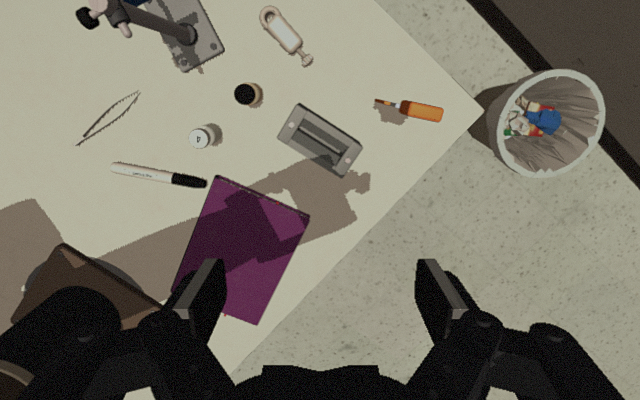

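The wrist view shows the dock at (320,138) with its slot, and the stand top-left. That puts the dock at (0.4766,-0.112) with its x axis at 7.4°, which matches the other views. Next is the panel.

Run:
```python
from h import *
plan([.505,.1625,.30],down(-27))
```

```text
t[cm] [-20.97  -0.21 -19.43] a[deg] [  0.05 -23.1    0.04]
```

Request:
play_rows(
  steps=[
    {"claw": 8.5,"tx": -2,"ty": -0.1,"tz": -2.2,"ax": 0,"ay": -3,"az": 0},
    {"claw": 8.5,"tx": -4.6,"ty": -0.2,"tz": -5,"ax": 0,"ay": -7,"az": 0},
    {"claw": 8.5,"tx": -7.3,"ty": -0.5,"tz": -7.9,"ax": 0,"ay": -11,"az": 0},
    {"claw": 8.5,"tx": -10,"ty": -0.8,"tz": -10.8,"ax": 0,"ay": -15,"az": 0},
    {"claw": 8.5,"tx": -12.7,"ty": -1.2,"tz": -13.7,"ax": 0,"ay": -19,"az": 0},
    {"claw": 8.5,"tx": -15,"ty": -1.2,"tz": -16,"ax": 0,"ay": -22,"az": 0},
    {"claw": 8.5,"tx": -16.5,"ty": -1.2,"tz": -17.7,"ax": 0,"ay": -23.1,"az": 0},
    {"claw": 8.5,"tx": -16.5,"ty": -1.2,"tz": -17.7,"ax": 0,"ay": -23.1,"az": 0},
    {"claw": 8.5,"tx": -16.5,"ty": -1.2,"tz": -17.7,"ax": 0,"ay": -23.1,"az": 0},
  ],
)

```text
time: 2.62
eef_pos: [0.4831, 0.1192, 0.3102]
tcp_rot: [0.369, -0.603, 0.603, -0.368]
contact_force: [0.0, -0.1, 0.3]
opening: 0.997
```

Run:
```python
from h import *
s,R0,p=Tnow();print(s['time'],p,s['qpos'],s['contact_force'])
im,d,W=snap('w2')
```

```text
2.6167 [0.4830595  0.11918203 0.31022423] [ 3.82799483e-02 -1.76376769e-01  1.87480461e+00 -1.07959593e-03
  1.44398602e+00  5.11467988e-01] [ 0.03477013 -0.13458012  0.3172778 ]
```

View pics/w2.png

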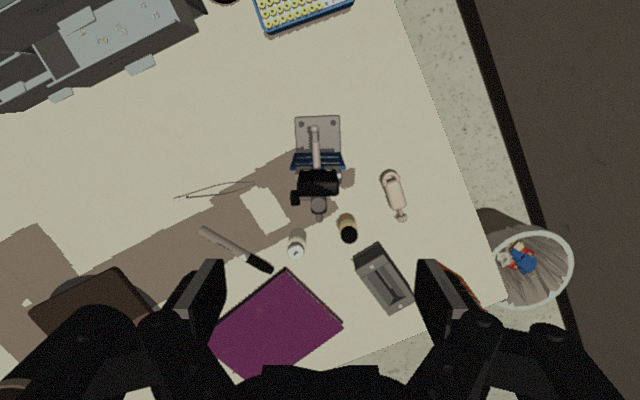

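The wrist view shows the panel grip at (318,183), the hook rod and barb tip at (313,130), and the post at (319,207). I'll measure from it.

Run:
```python
from h import *
z=np.load('pics/w2.npz');W=z['W'];im=cv2.imread('pics/w2.png')
cv2.imwrite('pics/w2c.png',cv2.resize(im[100:240,250:420],None,fx=4.5,fy=4.2,interpolation=cv2.INTER_CUBIC)[:590])
def sel(lo,hi):
    m=np.all((W>lo)&(W<hi),axis=2);return W[m],im[m].astype(int).sum(1)
q,_=sel([.42,.05,.006],[.56,.2,.014]);print('base',cv2.minAreaRect((q[:,:2]*1000).astype(np.float32)))
q,_=sel([.44,.07,.18],[.49,.115,.2]);print('post',len(q),q.mean(0),q[:,2].max())
q,_=sel([.44,.09,.2],[.52,.15,.26]);print('grip',len(q),cv2.minAreaRect((q[:,:2]*1000).astype(np.float32)))
q=q[q[:,2]>.22];print('griptop',len(q),cv2.minAreaRect((q[:,:2]*1000).astype(np.float32)),q.mean(0))
a=np.radians(63.5);e=np.array([np.cos(a),np.sin(a)]);f=np.array([-e[1],e[0]])
q,c=sel([.47,.125,.155],[.54,.2,.215])
o=np.array([.469,.0995])
S=np.c_[(q[:,:2]-o)@e,(q[:,:2]-o)@f,q[:,2]]*1000
i=np.argsort(S[:,0]);print(len(i));print(np.c_[S,c][i][::max(1,len(i)//45)].round(1))
```

```text
base ((476.08489990234375, 111.01303100585938), (99.03604888916016, 62.46015930175781), 65.59772491455078)
post 209 [0.47039516 0.09760631 0.18720183] 0.18950705545098323
grip 973 ((482.36083984375, 121.3028564453125), (13.886139869689941, 33.90903854370117), 64.01848602294922)
griptop 719 ((482.2882080078125, 121.27509307861328), (13.651363372802734, 33.76395034790039), 63.28578186035156) [0.48264356 0.12174859 0.22444531]
556
[[ 2.650e+01  5.100e+00  1.565e+02  1.790e+02]
 [ 2.690e+01  7.800e+00  1.620e+02  2.110e+02]
 [ 3.040e+01 -2.000e+00  1.726e+02  2.810e+02]
 [ 3.120e+01  1.320e+01  1.865e+02  6.300e+01]
 [ 3.150e+01 -1.000e-01  1.732e+02  4.920e+02]
 [ 3.160e+01 -4.000e-01  1.960e+02  0.000e+00]
 [ 3.170e+01  1.040e+01  2.057e+02  0.000e+00]
 [ 3.170e+01  6.400e+00  1.994e+02  5.900e+01]
 [ 3.180e+01  8.700e+00  2.061e+02  4.500e+01]
 [ 3.180e+01 -2.200e+00  2.130e+02  2.000e+01]
 [ 3.180e+01  8.300e+00  1.964e+02  0.000e+00]
 [ 3.190e+01  2.300e+00  1.897e+02  2.000e+01]
 [ 3.190e+01  4.800e+00  1.967e+02  4.600e+01]
 [ 3.190e+01  6.600e+00  1.933e+02  2.900e+01]
 [ 3.200e+
[... 841 characters left out ...]
910e+01  1.500e+00  1.718e+02  4.550e+02]
 [ 5.040e+01 -1.300e+00  1.741e+02  4.370e+02]
 [ 5.200e+01 -4.000e-01  1.724e+02  4.800e+02]
 [ 5.360e+01 -3.200e+00  1.713e+02  3.660e+02]
 [ 5.680e+01 -3.200e+00  1.740e+02  3.190e+02]
 [ 5.830e+01  1.900e+00  1.889e+02  3.820e+02]
 [ 5.980e+01 -2.400e+00  1.875e+02  2.240e+02]
 [ 6.120e+01 -8.000e-01  1.908e+02  3.840e+02]
 [ 6.290e+01  1.800e+00  1.906e+02  3.940e+02]
 [ 6.440e+01 -2.500e+00  1.895e+02  2.530e+02]
 [ 6.590e+01 -0.000e+00  1.946e+02  3.480e+02]
 [ 6.760e+01 -9.000e-01  1.944e+02  3.980e+02]
 [ 6.850e+01 -1.000e-01  1.952e+02  4.660e+02]
 [ 6.990e+01 -1.800e+00  1.932e+02  3.700e+02]
 [ 7.130e+01 -1.000e-01  1.911e+02  3.280e+02]]
```

View pics/w2c.png

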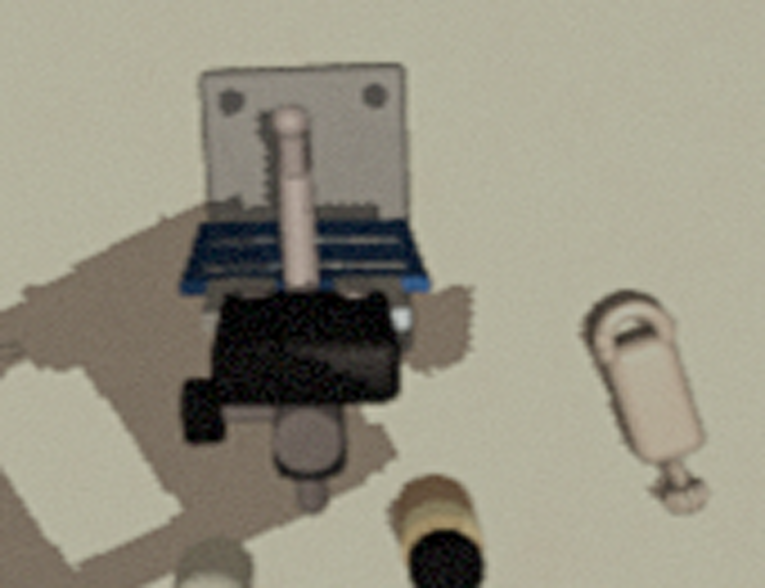

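Run:
```python
from h import *
from scipy.optimize import least_squares
D=[([.18573673,-.6483563,.20664388],[-1.44197392,.286978001,1.57786019,1.27861]),
([.45177344,-.3488083,.3221985],[-.835516894,-.0111283242,1.70048952,1.44994]),
([.46852805,-.11941778,.29768067],[-.460070755,-.204889376,1.92130337,1.426958]),
([.4830595,.11918203,.31022423],[.0382799483,-.176376769,1.87480461,1.443986])]
for p,q in D:
    c,s=np.cos(q[0]),np.sin(q[0]);print('rad',c*p[0]+s*p[1],'lat',-s*p[0]+c*p[1],p[2],sum(q[1:]))
def f(x):
    o=[]
    for p,q in D:
        c,s=np.cos(q[0]),np.sin(q[0]);r=c*p[0]+s*p[1]
        o+=[x[0]*np.sin(q[1])+x[1]*np.sin(q[1]+q[2])-r+x[3],x[0]*np.cos(q[1])+x[1]*np.cos(q[1]+q[2])+x[2]-p[2]]
    return o
r=least_squares(f,[.4,.4,0,0]);print(r.x,np.array(r.fun)*1000)
```

```text
rad 0.6668448589115723 lat 0.10090569242608739 0.20664388 3.143448191
rad 0.5617384560125054 lat 0.10107610140389386 0.3221985 3.1393011958
rad 0.472833879467708 lat 0.10103099645380072 0.29768067 3.143371994
rad 0.4872667843265287 lat 0.10060774178588355 0.31022423 3.1424138409999998
[ 0.4361948   0.57098284 -0.04643049 -0.00234353] [ 7.55190715e-01 -2.02293745e-01 -1.96179465e+00 -1.20689824e-03
  1.01472496e+00  1.08307809e-01  1.91878802e-01  9.51942774e-02]
```

Run:
```python
from h import *
s,R0,p=Tnow();print(s['time'],p,R0.round(3))
plan([.4824,.1213,.25],down(-26))
```

```text
2.6667 [0.48307427 0.11851843 0.31031534] [[-0.457 -0.001  0.889]
 [-0.889 -0.001 -0.457]
 [ 0.001 -1.    -0.   ]]
t[cm] [-0.22  6.03 -0.19] a[deg] [ 0.01 -1.19  0.07]
```

Request:
play_rows(
  steps=[
    {"claw": 8.5,"tx": -0.1,"ty": 1.5,"tz": -0.1,"ax": 0,"ay": -0.6,"az": 0},
    {"claw": 8.5,"tx": -0.2,"ty": 3.5,"tz": -0.2,"ax": 0,"ay": -1.2,"az": 0},
    {"claw": 8.5,"tx": -0.2,"ty": 5.2,"tz": -0.2,"ax": 0,"ay": -1.2,"az": 0},
    {"claw": 8.5,"tx": -0.2,"ty": 6,"tz": -0.2,"ax": 0,"ay": -1.2,"az": 0},
    {"claw": 8.5,"tx": -0.2,"ty": 6,"tz": -0.2,"ax": 0,"ay": -1.2,"az": 0},
    {"claw": 8.5,"tx": -0.2,"ty": 6,"tz": -0.2,"ax": 0,"ay": -1.2,"az": 0},
  ],
)

```text
time: 3.17
eef_pos: [0.4821, 0.1213, 0.2508]
tcp_rot: [0.375, -0.6, 0.6, -0.374]
contact_force: [-0.1, -0.4, 0.6]
opening: 0.994
```

Run:
```python
from h import *
s,R0,p=Tnow();print(s['time'],p,s['contact_force'])
im,d,W=snap('w3')
def sel(lo,hi):
    m=np.all((W>lo)&(W<hi),axis=2);return W[m],im[m].astype(int).sum(1)
q,_=sel([.45,.09,.2],[.51,.15,.235]);print('grip',len(q),cv2.minAreaRect((q[:,:2]*1000).astype(np.float32)),q[:,2].max())
q=q[q[:,2]>.22];print('griptop',len(q),cv2.minAreaRect((q[:,:2]*1000).astype(np.float32)),q.mean(0))
plan([.4824,.1213,.191],down(-26))
```

```text
3.1667 [0.48206197 0.12130436 0.25079847] [-0.08866651 -0.38367425  0.61779132]
grip 1613 ((482.0763244628906, 121.78668212890625), (13.770258903503418, 33.37703323364258), 63.665096282958984) 0.22705205857449284
griptop 1118 ((482.1079406738281, 121.67434692382812), (13.713765144348145, 33.0906982421875), 64.5420913696289) [0.48246523 0.12236295 0.22441182]
t[cm] [ 0.04  6.07 -0.  ] a[deg] [-0.07 -0.02 -0.03]
```

View pics/w3.png

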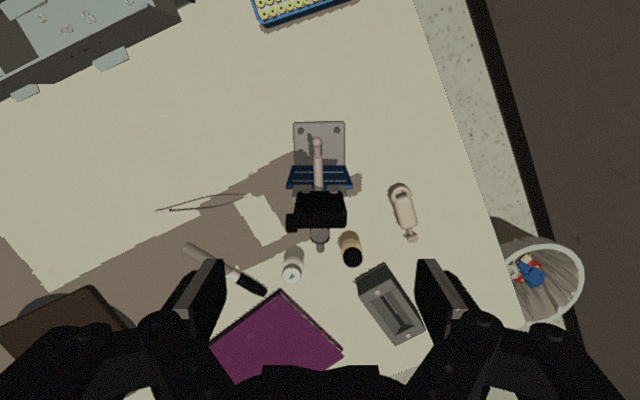

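Request:
play_rows(
  steps=[
    {"claw": 8.5,"tx": 0,"ty": 1,"tz": 0,"ax": 0,"ay": 0,"az": 0},
    {"claw": 8.5,"tx": 0,"ty": 2.5,"tz": 0,"ax": 0,"ay": 0,"az": 0},
    {"claw": 8.5,"tx": 0,"ty": 4,"tz": 0,"ax": 0,"ay": 0,"az": 0},
    {"claw": 7,"tx": 0,"ty": 5.2,"tz": 0,"ax": 0,"ay": 0,"az": 0},
    {"claw": 6,"tx": 0,"ty": 5.8,"tz": 0,"ax": 0,"ay": 0,"az": 0},
    {"claw": 5,"tx": 0,"ty": 5.9,"tz": 0,"ax": 0,"ay": 0,"az": 0},
    {"claw": 4.5,"tx": 0,"ty": 5.9,"tz": 0,"ax": 0,"ay": 0,"az": 0},
    {"claw": 4,"tx": 0,"ty": 5.9,"tz": 0,"ax": 0,"ay": 0,"az": 0},
    {"claw": 4,"tx": 0,"ty": 5.9,"tz": 0,"ax": 0,"ay": 0,"az": 0},
  ],
  grip_force=60,
)

```text
time: 3.97
eef_pos: [0.4825, 0.1226, 0.1928]
tcp_rot: [0.375, -0.599, 0.6, -0.376]
contact_force: [-0.6, -0.2, -0.2]
opening: 0.467
```

Run:
```python
from h import *
s,R0,p=Tnow();print(s['time'],p,s['contact_force'],s['opening'])
im,d,W=snap('w4')
im,d=cams.read_camera('scene');cv2.imwrite('pics/s4.png',cv2.resize(im[130:310,200:380],None,fx=3.3,fy=3.3,interpolation=cv2.INTER_CUBIC))
```

```text
3.9667 [0.48250629 0.1225838  0.19283048] [-0.64042752 -0.16776139 -0.2009684 ] 0.46721589973839095
```

View pics/w4.png

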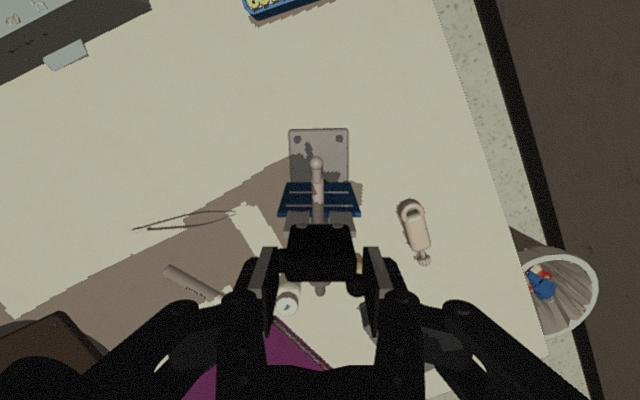

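View pics/s4.png

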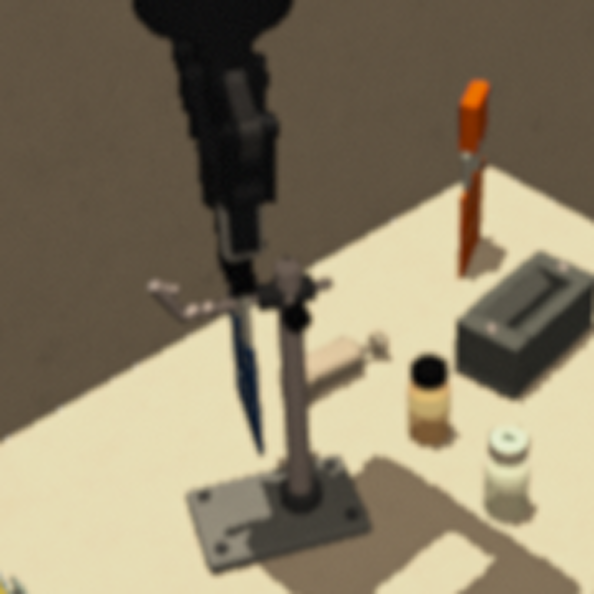

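The pads straddle the grip at (320,250) with even gaps, so I'll close.

Request:
play_rows(
  steps=[
    {"claw": 3.8,"tx": 0,"ty": 0,"tz": 0,"ax": 0,"ay": 0,"az": 0},
    {"claw": 3.6,"tx": 0,"ty": 0,"tz": 0,"ax": 0,"ay": 0,"az": 0},
    {"claw": 3.4,"tx": 0,"ty": 0,"tz": 0,"ax": 0,"ay": 0,"az": 0},
    {"claw": 3.2,"tx": 0,"ty": 0,"tz": 0,"ax": 0,"ay": 0,"az": 0},
    {"claw": 3,"tx": 0,"ty": 0,"tz": 0,"ax": 0,"ay": 0,"az": 0},
    {"claw": 2.5,"tx": 0,"ty": 0,"tz": 0,"ax": 0,"ay": 0,"az": 0},
    {"claw": 2,"tx": 0,"ty": 0,"tz": 0,"ax": 0,"ay": 0,"az": 0},
    {"claw": 2,"tx": 0,"ty": 0,"tz": 0,"ax": 0,"ay": 0,"az": 0},
  ],
  grip_force=70,
)

```text
time: 4.73
eef_pos: [0.482, 0.1226, 0.1922]
tcp_rot: [0.375, -0.599, 0.6, -0.375]
contact_force: [-1.2, 0.3, 3.4]
opening: 0.372
```

Run:
```python
from h import *
s,R0,p=Tnow();print(s['time'],p,s['contact_force'],s['wrist_torque'],s['opening'],R0.round(4))
im,d,W=snap('w5')
def sel(lo,hi):
    m=np.all((W>lo)&(W<hi),axis=2);return W[m],im[m].astype(int)
q,c=sel([.45,.09,.216],[.51,.15,.232]);print('grip',len(q),cv2.minAreaRect((q[:,:2]*1000).astype(np.float32)),q.mean(0),np.percentile(q[:,2],90))
```

```text
4.7333 [0.48202712 0.1225632  0.1921713 ] [-1.17085926  0.32903641  3.36547648] [0.05479277 0.10297776 0.00737068] 0.3722889114041826 [[-4.372e-01  6.000e-04  8.994e-01]
 [-8.994e-01  1.000e-04 -4.372e-01]
 [-4.000e-04 -1.000e+00  5.000e-04]]
grip 3093 ((481.1946716308594, 121.86815643310547), (22.882312774658203, 57.51243209838867), 63.899600982666016) [0.48280766 0.12474989 0.2243363 ] 0.22837723307543834
```

View pics/w5.png

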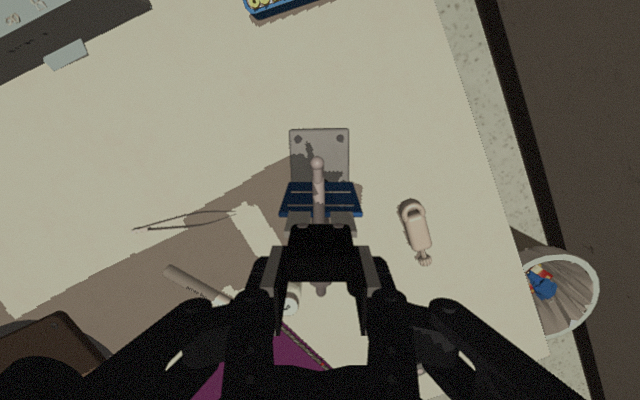

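```bash
cat > plan2d.py <<'E'
import numpy as np
from scipy import ndimage
from scipy.sparse import csr_matrix
from scipy.sparse.csgraph import dijkstra
def seg(a,b,n): t=np.linspace(0,1,n)[:,None];return np.array(a)*(1-t)+np.array(b)*t
# coordinates rel. to bend: x'=x-xb, z'=z-170
H=[(seg((-60,0),(0,0),90),3.5),(seg((0,0),(12,22),50),3.5),(seg((12,22),(2,17),25),2.5),(seg((-57-7,18-7.5),(-57+7,18-7.5),10),7.5)]
pts=np.concatenate([h[0] for h in H]);rad=np.concatenate([np.full(len(h[0]),h[1]) for h in H])
rects=[(-2,2,0,73),(-2,2,91,101),(-7,7,101,143)]
def clear(E,th):
    c=np.full(len(E),1e9)
    n=np.stack([np.cos(th),np.sin(th)],1);u=np.stack([-np.sin(th),np.cos(th)],1)
    for p,r in zip(pts,rad):
        d=p-E;a=(d*n).sum(1);b=(d*u).sum(1)+82
        for x0,x1,z0,z1 in rects:
            dx=np.abs(a-(x0+x1)/2)-(x1-x0)/2;dz=np.abs(b-(z0+z1)/2)-(z1-z0)/2
            s=np.hypot(np.maximum(dx,0),np.maximum(dz,0))+np.minimum(np.maximum(dx,dz),0)-r
            c=np.minimum(c,s)
    return c
if __name__=='__main__':
    X=np.arange(-32,45,.5);Z=np.arange(-10,40,.5);T=np.arange(-4,61,2.)
    g=np.stack(np.meshgrid(X,Z,T,indexing='ij'),-1).reshape(-1,3)
    c=clear(g[:,:2],np.radians(g[:,2])).reshape(len(X),len(Z),len(T))
    idx=lambda x,z,t:(np.abs(X-x).argmin(),np.abs(Z-z).argmin(),np.abs(T-t).argmin())
    s=idx(-29,-2.5+1,0);e=idx(40,25,0);print('start clr',c[s],c[e])
    lo=None
    for thr in np.arange(2,-.6,-.1):
        l,n=ndimage.label(c>thr)
        if l[s]>0 and l[s]==l[e]: print('max thr',thr);break
    mask=(c>thr)
    cost=1/np.clip(c,0.05,3)**2
    shp=c.shape;N=c.size;ids=np.arange(N).reshape(shp);I=[];J=[];Wt=[]
    for dx in(-1,0,1):
        for dz in(-1,0,1):
            for dt in(-1,0,1):
                if (dx,dz,dt)<=(0,0,0):continue
                a=tuple(slice(max(0,-k),shp[i]-max(0,k)) for i,k in enumerate((dx,dz,dt)))
                b=tuple(slice(max(0,k),shp[i]-max(0,-k)) for i,k in enumerate((dx,dz,dt)))
                m=mask[a]&mask[b];L=np.sqrt((dx*.5)**2+(dz*.5)**2+(dt*1.)**2)
                I.append(ids[a][m]);J.append(ids[b][m]);Wt.append(L*(cost[a]+cost[b])[m]/2)
    G=csr_matrix((np.concatenate(Wt),(np.concatenate(I),np.concatenate(J))),shape=(N,N))
    d,pr=dijkstra(G,directed=False,indices=ids[s],return_predecessors=True)
    k=ids[e];path=[]
    while k!=-9999: path.append(k);k=pr[k]
    path=path[::-1];P=g[path];cc=c.ravel()[path]
    np.save('path.npy',np.c_[P,cc])
    for r in np.c_[P,cc][::2]:print(r.round(2))
E
python3 plan2d.py
```

```text
start clr 4.0 23.18332812825267
max thr 2.0
[-29.   -1.5   0.    4. ]
[-28.   -1.5   0.    4. ]
[-27.    -1.5    4.     3.84]
[-26.    -1.5    8.     3.64]
[-25.    -1.5   12.     3.39]
[-24.   -1.5  16.    3.1]
[-23.    -1.    20.     3.28]
[-22.    -0.5   24.     3.41]
[-21.    -0.5   28.     3.01]
[-20.     0.    30.     3.29]
[-19.     0.    30.     3.29]
[-18.     0.    30.     3.29]
[-17.     0.    30.     3.29]
[-16.     0.    30.     3.29]
[-15.     0.    30.     3.29]
[-14.     0.    30.     3.29]
[-13.     0.    30.     3.29]
[-12.     0.    30.     3.29]
[-11.     0.    30.     3.29]
[-10.     0.    30.     3.29]
[-9.    0.   30.    3.29]
[-8.    0.   30.    3.29]
[-7.    0.   30.    3.29]
[-6.    0.   30.    3.29]
[-5.   0.  30.   3.3]
[-4.   0.  30.   3.3]
[-3.    0.5  32.    3.49]
[-2.    1.5  36.    3.11]
[-1.    2.5  40.    2.94]
[ 0.   3.5 44.   3. ]
[ 1.    4.5  46.    3.37]
[ 1.5   5.5  48.    3.48]
[ 2.    6.5  50.    3.57]
[ 2.   7.5 50.   3.1]
[ 2.5   8.5  52.    3.04]
[ 2.5  9.5 52.   2.7]
[ 3.  10.5 52.   2.4]
[ 3.   11.5  52.    2.18]
[ 4.   12.5  52.    2.16
[... 231 characters left out ...]
.5  19.5  36.    3.18]
[13.5 20.  34.   3. ]
[14.5  21.   30.    3.38]
[15.5 21.  26.   3.1]
[16.5  21.   22.    3.14]
[17.5 21.  22.   3.1]
[18.5  21.   22.    3.22]
[19.5  21.   22.    3.48]
[20.5  21.   22.    3.86]
[21.5  21.   22.    4.36]
[22.5  21.   22.    4.94]
[23.5 21.  22.   5.6]
[24.5  21.   22.    6.32]
[25.5  21.   22.    7.08]
[26.5  21.   22.    7.88]
[27.5  21.   22.    8.71]
[28.5  21.   22.    9.56]
[29.5  21.   22.   10.43]
[30.5  21.   22.   11.32]
[31.5  21.   22.   11.68]
[32.5 21.  22.  12.1]
[33.5  21.   22.   12.57]
[34.5  21.   22.   13.08]
[35.5  21.   18.   15.01]
[36.5  21.5  14.   17.37]
[37.5  22.5  10.   20.13]
[38.5 23.5  6.  22.2]
[39.5  24.5   2.   23.14]
```

Request:
play_rows(
  steps=[
    {"claw": 2,"tx": 0,"ty": -0.2,"tz": 0,"ax": 0,"ay": 0,"az": 0},
    {"claw": 2,"tx": 0,"ty": -0.5,"tz": 0,"ax": 0,"ay": 0,"az": 0},
    {"claw": 2,"tx": 0,"ty": -0.8,"tz": 0,"ax": 0,"ay": 0,"az": 0},
    {"claw": 2,"tx": 0,"ty": -0.8,"tz": 0,"ax": 0,"ay": 0,"az": 0},
    {"claw": 2,"tx": 0,"ty": -0.8,"tz": 0,"ax": 0,"ay": 0,"az": 0},
  ],
)

```text
time: 5.2
eef_pos: [0.4818, 0.1225, 0.1997]
tcp_rot: [0.375, -0.599, 0.599, -0.375]
contact_force: [0.2, 0.2, -0.8]
opening: 0.371
```

```bash
cat >> h.py <<'E'
e=np.array([.4384,.8988,0]);f=np.array([-.8988,.4384,0]);O=np.array([.470,.0976,0])
def hs():
    s,R0,p=Tnow();d=(p-O);th=np.degrees(np.arctan2(R0[:,1]@e,-R0[2,1]))
    F=s['contact_force'];u=-R0[:,1];E=p-.0277*u
    print('t%.2f'%s['time'],'TCP x,lat,z mm',(d@e*1e3).round(2),(d@f*1e3).round(2),(p[2]*1e3).round(2),'th',th.round(2),'zdir',R0[:,2].round(3),'Eye x,z',((E-O)@e*1e3).round(2),(E[2]*1e3).round(2),'F e,f,z',(F@e).round(2),(F@f).round(2),F[2].round(2),'M',s['wrist_torque'].round(2),'op',round(s['opening'],3))
E
python3 - <<'E'
from h import *
hs()
im,d,W=snap('w6');im=cams.read_camera('scene')[0];cv2.imwrite('pics/s6.png',cv2.resize(im[130:310,200:380],None,fx=3.3,fy=3.3,interpolation=cv2.INTER_CUBIC))
E
sed -i 's/-4,61,2/-4,47,2/' plan2d.py; python3 plan2d.py | sed -n '1,3p;35,70p'
```

```text
t5.20 TCP x,lat,z mm 27.53 0.31 199.66 th -0.0 zdir [ 0.899 -0.437 -0.   ] Eye x,z 27.52 171.96 F e,f,z 0.26 -0.08 -0.77 M [-0.01  0.01 -0.01] op 0.371
start clr 4.0 23.18332812825267
max thr 1.6999999999999997
[-29.   -1.5   0.    4. ]
[ 2.    6.   44.    3.25]
[ 2.    7.   46.    3.05]
[ 2.    8.   46.    2.57]
[ 2.5  9.  46.   2.1]
[ 2.5  10.   46.    2.05]
[ 3.   11.   46.    1.92]
[ 3.5  12.   46.    1.98]
[ 4.   13.   46.    1.94]
[ 5.   14.   46.    2.26]
[ 5.5 15.  46.   2.3]
[ 6.5  16.   46.    2.58]
[ 7.5  17.   44.    2.94]
[ 8.5  17.5  42.    3.19]
[ 9.5  18.   40.    3.33]
[10.5  18.5  38.    3.47]
[11.5  18.5  38.    3.02]
[12.5  19.5  34.    3.15]
[13.5  20.   32.    3.01]
[14.5  21.   28.    3.44]
[15.5 21.  26.   3.1]
[16.5  21.   22.    3.14]
[17.5 21.  22.   3.1]
[18.5  21.   22.    3.22]
[19.5  21.   22.    3.48]
[20.5  21.   22.    3.86]
[21.5  21.   22.    4.36]
[22.5  21.   22.    4.94]
[23.5 21.  22.   5.6]
[24.5  21.   22.    6.32]
[25.5  21.   22.    7.08]
[26.5  21.   22.    7.88]
[27.5  21.   22.    8.71]
[28.5  21.   22.    9.56]
[29.5  21.   22.   10.43]
[30.5  21.   22.   11.32]
[31.5  21.   22.   11.68]
```

View pics/s6.png

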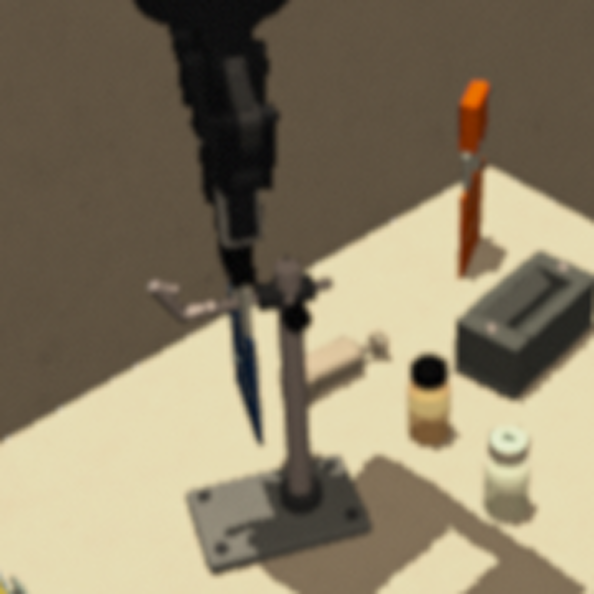

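View pics/w6.png

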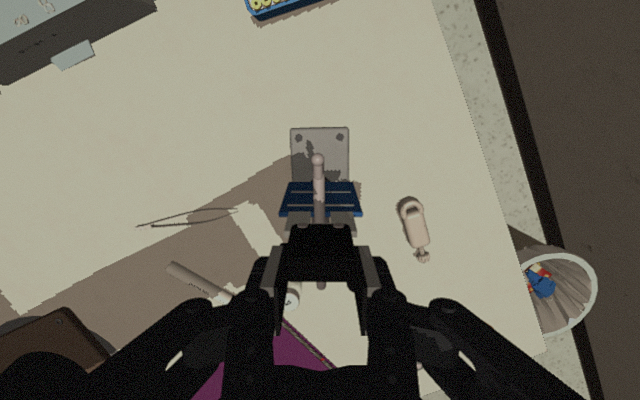

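Request:
play_rows(
  steps=[
    {"claw": 2,"tx": -0.3,"ty": 0,"tz": 0,"ax": 0,"ay": 0,"az": 0},
    {"claw": 2,"tx": -0.8,"ty": 0,"tz": 0,"ax": 0,"ay": 0,"az": 0},
    {"claw": 2,"tx": -1.3,"ty": 0,"tz": 0,"ax": 0,"ay": 0,"az": 0},
    {"claw": 2,"tx": -1.8,"ty": 0,"tz": 0,"ax": 0,"ay": 0,"az": 0},
    {"claw": 2,"tx": -2,"ty": 0,"tz": 0,"ax": 0,"ay": 0,"az": 0},
    {"claw": 2,"tx": -2.1,"ty": 0,"tz": 0,"ax": 0,"ay": 0,"az": 0},
    {"claw": 2,"tx": -2.1,"ty": 0,"tz": 0,"ax": 0,"ay": 0,"az": 0},
  ],
)

```text
time: 5.88
eef_pos: [0.491, 0.1417, 0.1997]
tcp_rot: [-0.375, 0.599, -0.599, 0.375]
contact_force: [0.3, -0.9, -1.1]
opening: 0.367
```

Run:
```python
from h import *
hs()
im,d,W=snap('w7')
cv2.imwrite('pics/w7c.png',cv2.resize(im[100:300,220:420],None,fx=3,fy=3,interpolation=cv2.INTER_CUBIC))
```

```text
t5.88 TCP x,lat,z mm 48.86 0.41 199.66 th -0.01 zdir [ 0.9   -0.437 -0.   ] Eye x,z 48.86 171.96 F e,f,z -0.68 -0.63 -1.05 M [-0.   -0.04 -0.02] op 0.367
```

View pics/w7c.png

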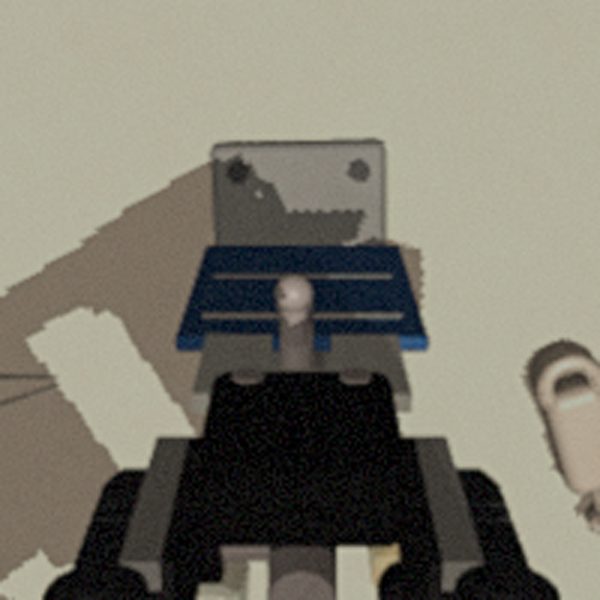

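Request:
play_rows(
  steps=[
    {"claw": 2,"tx": -0.05,"ty": 0,"tz": 0,"ax": 0,"ay": 0,"az": 0},
    {"claw": 2,"tx": -0.1,"ty": 0,"tz": 0,"ax": 0,"ay": 0,"az": 0},
    {"claw": 2,"tx": -0.15,"ty": 0,"tz": 0,"ax": 0,"ay": 0,"az": 0},
    {"claw": 2,"tx": -0.2,"ty": 0,"tz": 0,"ax": 0,"ay": 0,"az": 0},
    {"claw": 2,"tx": -0.2,"ty": 0,"tz": 0,"ax": 0,"ay": 0,"az": 0},
  ],
)

```text
time: 6.35
eef_pos: [0.4919, 0.1432, 0.1998]
tcp_rot: [0.375, -0.599, 0.599, -0.375]
contact_force: [0.5, 0.2, -0.7]
opening: 0.367
```

Run:
```python
from h import *
hs()
```

```text
t6.35 TCP x,lat,z mm 50.6 0.31 199.77 th 0.0 zdir [ 0.899 -0.437  0.   ] Eye x,z 50.6 172.07 F e,f,z 0.41 -0.4 -0.73 M [ 0.02 -0.03  0.  ] op 0.367
```

Request:
play_rows(
  steps=[
    {"claw": 2,"tx": -0.05,"ty": 0,"tz": 0,"ax": 0,"ay": 0,"az": 0},
    {"claw": 2,"tx": -0.1,"ty": 0,"tz": 0,"ax": 0,"ay": 0,"az": 0},
    {"claw": 2,"tx": -0.1,"ty": 0,"tz": 0,"ax": 0,"ay": 0,"az": 0},
  ],
)

```text
time: 6.6
eef_pos: [0.4924, 0.1441, 0.1997]
tcp_rot: [-0.375, 0.599, -0.599, 0.375]
contact_force: [-0.1, 1.0, -1.3]
opening: 0.367
```

Run:
```python
from h import *
hs()
```

```text
t6.60 TCP x,lat,z mm 51.62 0.29 199.75 th 0.0 zdir [ 0.899 -0.437  0.   ] Eye x,z 51.63 172.05 F e,f,z 0.88 0.48 -1.27 M [0.06 0.   0.02] op 0.367
```

Request:
play_rows(
  steps=[
    {"claw": 2,"tx": -0.05,"ty": 0,"tz": 0,"ax": 0,"ay": 0,"az": 0},
    {"claw": 2,"tx": -0.1,"ty": 0,"tz": 0,"ax": 0,"ay": 0,"az": 0},
    {"claw": 2,"tx": -0.1,"ty": 0,"tz": 0,"ax": 0,"ay": 0,"az": 0},
  ],
)

```text
time: 6.85
eef_pos: [0.4928, 0.1451, 0.1997]
tcp_rot: [-0.375, 0.599, -0.599, 0.375]
contact_force: [0.3, -0.3, -0.3]
opening: 0.368
```

Run:
```python
from h import *
hs()
```

```text
t6.85 TCP x,lat,z mm 52.64 0.33 199.73 th 0.0 zdir [ 0.899 -0.437 -0.   ] Eye x,z 52.64 172.03 F e,f,z -0.14 -0.36 -0.34 M [-0.07  0.03  0.04] op 0.368
```

Request:
play_rows(
  steps=[
    {"claw": 2,"tx": -0.05,"ty": 0,"tz": 0,"ax": 0,"ay": 0,"az": 0},
    {"claw": 2,"tx": -0.1,"ty": 0,"tz": 0,"ax": 0,"ay": 0,"az": 0},
    {"claw": 2,"tx": -0.1,"ty": 0,"tz": 0,"ax": 0,"ay": 0,"az": 0},
  ],
)

```text
time: 7.1
eef_pos: [0.4932, 0.146, 0.1997]
tcp_rot: [-0.375, 0.599, -0.599, 0.375]
contact_force: [0.6, 0.4, -1.3]
opening: 0.373
```

Run:
```python
from h import *
hs()
```

```text
t7.10 TCP x,lat,z mm 53.63 0.34 199.71 th 0.0 zdir [ 0.899 -0.437 -0.   ] Eye x,z 53.63 172.01 F e,f,z 0.62 -0.38 -1.34 M [ 0.03 -0.02 -0.03] op 0.373
```

Request:
play_rows(
  steps=[
    {"claw": 2,"tx": -0.05,"ty": 0,"tz": 0,"ax": 0,"ay": 0,"az": 0},
    {"claw": 2,"tx": -0.1,"ty": 0,"tz": 0,"ax": 0,"ay": 0,"az": 0},
    {"claw": 2,"tx": -0.1,"ty": 0,"tz": 0,"ax": 0,"ay": 0,"az": 0},
  ],
)

```text
time: 7.35
eef_pos: [0.4937, 0.1469, 0.1997]
tcp_rot: [-0.375, 0.599, -0.599, 0.375]
contact_force: [-0.1, 0.3, -1.0]
opening: 0.37
```

Run:
```python
from h import *
hs()
```

```text
t7.35 TCP x,lat,z mm 54.64 0.34 199.73 th 0.0 zdir [ 0.899 -0.437 -0.   ] Eye x,z 54.64 172.03 F e,f,z 0.23 0.21 -1.0 M [ 0.03  0.02 -0.  ] op 0.37
```

Request:
play_rows(
  steps=[
    {"claw": 2,"tx": -0.05,"ty": 0,"tz": 0,"ax": 0,"ay": 0,"az": 0},
    {"claw": 2,"tx": -0.1,"ty": 0,"tz": 0,"ax": 0,"ay": 0,"az": 0},
    {"claw": 2,"tx": -0.1,"ty": 0,"tz": 0,"ax": 0,"ay": 0,"az": 0},
  ],
)

```text
time: 7.6
eef_pos: [0.4941, 0.1478, 0.1997]
tcp_rot: [0.375, -0.599, 0.599, -0.375]
contact_force: [1.1, -0.6, -1.1]
opening: 0.366
```

Run:
```python
from h import *
hs()
im,d,W=snap('w8')
cv2.imwrite('pics/w8c.png',cv2.resize(im[130:280,240:400],None,fx=4,fy=4,interpolation=cv2.INTER_CUBIC))
```

```text
t7.60 TCP x,lat,z mm 55.65 0.32 199.74 th 0.0 zdir [ 0.899 -0.437  0.   ] Eye x,z 55.66 172.04 F e,f,z -0.09 -1.26 -1.06 M [ 0.    0.02 -0.03] op 0.366
```

View pics/w8c.png

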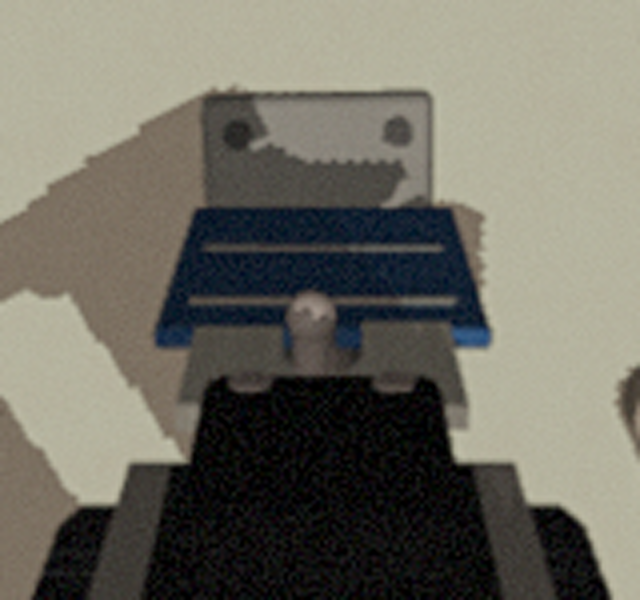

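Run:
```python
from h import *
z=np.load('pics/w8.npz');W=z['W'];im=cv2.imread('pics/w8.png')
X=(W-O)@e*1e3;L=(W-O)@f*1e3;Zz=W[...,2]*1e3
m=(abs(L)<8)&(X>40)&(X<85)&(Zz>160)&(Zz<202)
i=np.argwhere(m)
for v in range(i[:,0].min(),i[:,0].max()+1):
    k=m[v]
    if k.any(): print(v,[ (int(u),round(X[v,u],1),round(L[v,u],1),round(Zz[v,u],1)) for u in np.where(k)[0][::3]][:5])
```

```text
203 [(316, np.float64(73.0), np.float64(2.7), np.float64(191.2)), (319, np.float64(73.0), np.float64(1.0), np.float64(191.4))]
204 [(314, np.float64(72.4), np.float64(3.8), np.float64(191.2)), (317, np.float64(72.8), np.float64(2.1), np.float64(192.4)), (320, np.float64(73.1), np.float64(0.4), np.float64(193.2))]
205 [(313, np.float64(71.6), np.float64(4.4), np.float64(190.7)), (316, np.float64(72.9), np.float64(2.6), np.float64(194.3)), (319, np.float64(72.9), np.float64(1.0), np.float64(194.3)), (322, np.float64(72.6), np.float64(-0.7), np.float64(193.3))]
206 [(313, np.float64(71.8), np.float64(4.3), np.float64(192.8)), (316, np.float64(71.8), np.float64(2.6), np.float64(193.0)), (319, np.float64(72.4), np.float64(1.0), np.float64(194.5)), (322, np.float64(72.0), np.float64(-0.7), np.float64(193.3))]
207 [(312, np.float64(71.0), np.float64(4.9), np.float64(192.4)), (315, np.float64(71.8), np.float64(3.2), np.float64(194.6)), (318, np.float64(71.8), np.float64(1.5), np.float64(194.5)), (321, np.float64(71.9), np.float64(-0.1), np.float64(194.7))]
208 [(312, np.float64(70.6), np.flo
[... 6417 characters left out ...]
t64(198.6))]
229 [(307, np.float64(61.8), np.float64(7.4), np.float64(201.7)), (310, np.float64(61.2), np.float64(5.9), np.float64(200.2)), (313, np.float64(61.7), np.float64(4.2), np.float64(201.4)), (316, np.float64(60.9), np.float64(2.6), np.float64(199.5)), (319, np.float64(61.2), np.float64(1.0), np.float64(200.2))]
230 [(306, np.float64(61.3), np.float64(8.0), np.float64(201.7)), (310, np.float64(61.1), np.float64(5.8), np.float64(201.4)), (313, np.float64(61.1), np.float64(4.2), np.float64(201.4)), (318, np.float64(61.1), np.float64(1.5), np.float64(201.4)), (322, np.float64(61.1), np.float64(-0.7), np.float64(201.4))]
231 [(326, np.float64(60.8), np.float64(-2.8), np.float64(202.0))]
```

Request:
play_rows(
  steps=[
    {"claw": 2,"tx": -0.05,"ty": 0,"tz": 0,"ax": 0,"ay": 0,"az": 0},
    {"claw": 2,"tx": -0.1,"ty": 0,"tz": 0,"ax": 0,"ay": 0,"az": 0},
    {"claw": 2,"tx": -0.1,"ty": 0,"tz": 0,"ax": 0,"ay": 0,"az": 0},
  ],
)

```text
time: 7.9
eef_pos: [0.4945, 0.1486, 0.1997]
tcp_rot: [0.375, -0.599, 0.599, -0.375]
contact_force: [-0.3, -0.3, -1.0]
opening: 0.368
```

Run:
```python
from h import *
hs()
z=np.load('pics/w8.npz');W=z['W']
X=(W-O)@e*1e3;L=(W-O)@f*1e3;Zz=W[...,2]*1e3
m=(abs(X-61.3)<1.2)&(Zz>195)&(abs(L)<30)
for v in (225,228,232,236):
    u=np.where(m[v])[0];print(v,u.min(),u.max(),L[v,u.max()],L[v,u.min()])
# side strips at X~56.2
m=(abs(X-56.2)<1)&(Zz>165)&(Zz<182)
for v in range(212,224,2):
    u=np.where(m[v])[0]
    g=np.split(u,np.where(np.diff(u)>1)[0]+1);print(v,[(int(a[0]),int(a[-1]),round(L[v,a[0]],1),round(L[v,a[-1]],1)) for a in g if len(a)>2])
```

```text
t7.90 TCP x,lat,z mm 56.59 0.36 199.74 th -0.01 zdir [ 0.899 -0.437 -0.   ] Eye x,z 56.59 172.04 F e,f,z -0.39 0.17 -1.03 M [ 0.    0.05 -0.03] op 0.368
225 294 345 -13.535995775992845 14.909400597200332
228 292 348 -14.988241782546853 15.855285528787451
232 291 349 -15.146360960433421 16.037408032176046
236 291 349 -14.626674281187386 15.516582093086727
212 []
214 [(289, 292, np.float64(20.5), np.float64(18.5)), (294, 297, np.float64(17.1), np.float64(15.3)), (299, 307, np.float64(13.9), np.float64(8.8)), (331, 334, np.float64(-6.7), np.float64(-8.6)), (336, 349, np.float64(-9.9), np.float64(-18.3))]
216 [(288, 310, np.float64(20.8), np.float64(6.8)), (331, 352, np.float64(-6.6), np.float64(-20.0))]
218 [(288, 310, np.float64(20.5), np.float64(6.7)), (331, 353, np.float64(-6.5), np.float64(-20.3))]
220 [(287, 310, np.float64(20.8), np.float64(6.6)), (332, 353, np.float64(-7.0), np.float64(-19.9))]
222 [(287, 310, np.float64(20.5), np.float64(6.5)), (332, 354, np.float64(-6.9), np.float64(-20.2))]
```

Request:
play_rows(
  steps=[
    {"claw": 2,"tx": 0,"ty": 0,"tz": -0.07,"ax": 0,"ay": 0,"az": 0},
    {"claw": 2,"tx": -0.05,"ty": 0,"tz": -0.13,"ax": 0,"ay": 0,"az": 0},
    {"claw": 2,"tx": -0.1,"ty": 0,"tz": -0.13,"ax": 0,"ay": 0,"az": 0},
    {"claw": 2,"tx": -0.1,"ty": 0,"tz": -0.13,"ax": 0,"ay": 0,"az": 0},
  ],
)

```text
time: 8.23
eef_pos: [0.4937, 0.1498, 0.1998]
tcp_rot: [0.375, -0.599, 0.6, -0.375]
contact_force: [-1.0, -1.2, -0.7]
opening: 0.367
```

Run:
```python
from h import *
hs()
```

```text
t8.23 TCP x,lat,z mm 57.31 1.61 199.78 th -0.05 zdir [ 0.899 -0.437  0.   ] Eye x,z 57.29 172.08 F e,f,z -1.56 0.39 -0.69 M [-0.33  0.1   0.  ] op 0.367
```

Request:
play_rows(
  steps=[
    {"claw": 2,"tx": -0.05,"ty": 0,"tz": 0,"ax": 0,"ay": 0,"az": 0},
    {"claw": 2,"tx": -0.1,"ty": 0,"tz": 0,"ax": 0,"ay": 0,"az": 0},
    {"claw": 2,"tx": -0.1,"ty": 0,"tz": 0,"ax": 0,"ay": 0,"az": 0},
  ],
)

```text
time: 8.48
eef_pos: [0.494, 0.1505, 0.1997]
tcp_rot: [0.376, -0.599, 0.6, -0.375]
contact_force: [-1.3, -3.5, 0.4]
opening: 0.368
```

Run:
```python
from h import *
hs()
```

```text
t8.48 TCP x,lat,z mm 58.08 1.59 199.74 th -0.09 zdir [ 0.899 -0.437 -0.   ] Eye x,z 58.04 172.04 F e,f,z -3.75 -0.39 0.4 M [-0.6   0.22 -0.01] op 0.368
```

Contact is felt at TCP x≈57.0. The bridge front is then at 57.6, so the bend is at about 58, and the image gives about 57.5. I'll back off and follow a tilt path worked out in 2D.

Request:
play_rows(
  steps=[
    {"claw": 2,"tx": 0.3,"ty": 0,"tz": 0,"ax": 0,"ay": 0,"az": 0},
    {"claw": 2,"tx": 0.8,"ty": 0.1,"tz": 0,"ax": 0,"ay": 0,"az": 0},
    {"claw": 2,"tx": 1.2,"ty": 0.2,"tz": 0,"ax": 0,"ay": 0,"az": 0},
    {"claw": 2,"tx": 1.2,"ty": 0.2,"tz": 0,"ax": 0,"ay": 0,"az": 0},
    {"claw": 2,"tx": 1.2,"ty": 0.2,"tz": 0,"ax": 0,"ay": 0,"az": 0},
  ],
)

```text
time: 8.9
eef_pos: [0.4888, 0.1401, 0.1975]
tcp_rot: [-0.375, 0.6, -0.599, 0.375]
contact_force: [0.8, 0.3, -1.5]
opening: 0.368
```

```bash
cat > way.py <<'E'
from h import *
from plan2d import clear
XB,A0=57.8,1.4
def tcp(x,z,t):
    t=np.radians(t);u=np.array([-np.sin(t),np.cos(t)]);n=np.array([np.cos(t),np.sin(t)])
    return np.array([x+XB,z+170])+27.7*u+A0*n
def cur():
    s,R0,p=Tnow();th=np.degrees(np.arctan2(R0[:,1]@e,-R0[2,1]));t=np.radians(th)
    P=np.array([(p-O)@e,p[2]])*1e3;u=np.array([-np.sin(t),np.cos(t)]);n=np.array([np.cos(t),np.sin(t)])
    E=P-27.7*u-A0*n-[XB,170];return P,th,E
def rows(wps):
    P,th,E=cur();t=np.radians(th);print('now E',E.round(2),'th',th.round(2),'clr',clear(E[None],np.array([t])).round(2))
    u=np.array([-np.sin(t),np.cos(t)]);n=np.array([np.cos(t),np.sin(t)])
    for x,z,a in wps:
        d=tcp(x,z,a)-P
        print((x,z,a),'tx %.2f ty %.2f az %.1f'%(-d@n/10,-d@u/10,a-th),'clr %.2f'%clear(np.array([[x,z]]),np.radians([a]))[0])
E
python3 - <<'E'
from h import *
hs()
from way import *
rows([(-13,0,0),(-13,0,5),(-13,0,10),(-13,0,15),(-13,0,20),(-13,0,25),(-13,0,30)])
E
```

```text
t8.90 TCP x,lat,z mm 46.42 1.76 197.54 th 0.03 zdir [ 0.899 -0.438 -0.   ] Eye x,z 46.44 169.84 F e,f,z 0.6 -0.57 -1.46 M [-0.   -0.03  0.03] op 0.368
now E [-12.76  -0.16] th 0.03 clr [5.34]
(-13, 0, 0) tx 0.02 ty -0.02 az -0.0 clr 5.50
(-13, 0, 5) tx 0.26 ty -0.02 az 5.0 clr 5.29
(-13, 0, 10) tx 0.51 ty 0.00 az 10.0 clr 5.02
(-13, 0, 15) tx 0.74 ty 0.04 az 15.0 clr 4.68
(-13, 0, 20) tx 0.98 ty 0.10 az 20.0 clr 4.27
(-13, 0, 25) tx 1.21 ty 0.18 az 25.0 clr 3.81
(-13, 0, 30) tx 1.43 ty 0.28 az 30.0 clr 3.29
```

Request:
play_rows(
  steps=[
    {"claw": 2,"tx": 0.14,"ty": 0,"tz": 0,"ax": 0,"ay": 0,"az": 2.5},
    {"claw": 2,"tx": 0.26,"ty": 0,"tz": 0,"ax": 0,"ay": 0,"az": 5},
    {"claw": 2,"tx": 0.51,"ty": 0,"tz": 0,"ax": 0,"ay": 0,"az": 10},
    {"claw": 2,"tx": 0.74,"ty": 0.04,"tz": 0,"ax": 0,"ay": 0,"az": 15},
    {"claw": 2,"tx": 0.98,"ty": 0.1,"tz": 0,"ax": 0,"ay": 0,"az": 20},
    {"claw": 2,"tx": 1.21,"ty": 0.18,"tz": 0,"ax": 0,"ay": 0,"az": 25},
    {"claw": 2,"tx": 1.43,"ty": 0.28,"tz": 0,"ax": 0,"ay": 0,"az": 30},
    {"claw": 2,"tx": 1.43,"ty": 0.28,"tz": 0,"ax": 0,"ay": 0,"az": 30},
    {"claw": 2,"tx": 1.43,"ty": 0.28,"tz": 0,"ax": 0,"ay": 0,"az": 30},
  ],
)

```text
time: 9.65
eef_pos: [0.4824, 0.1264, 0.1944]
tcp_rot: [-0.207, 0.676, -0.483, 0.516]
contact_force: [-0.0, -0.1, -0.5]
opening: 0.366
```

Run:
```python
from h import *
hs()
print(ctrl.get_state()['qpos'])
from way import *
rows([(-10,0,30),(-7,0,30),(-4,0,30),(-3,.5,32),(-2,1.5,36),(-1,2.5,40),(0,3.5,42),(1,4.5,44)])
im=cams.read_camera('scene')[0];cv2.imwrite('pics/s9.png',cv2.resize(im[130:310,200:380],None,fx=3.3,fy=3.3,interpolation=cv2.INTER_CUBIC))
```

```text
t9.65 TCP x,lat,z mm 31.35 1.52 194.39 th 29.89 zdir [ 0.898 -0.439 -0.001] Eye x,z 45.16 170.38 F e,f,z -0.08 -0.04 -0.52 M [-0.36  0.14 -0.03] op 0.366
[-0.23111687 -0.25159992  2.21557968  0.56985073  1.12238575 -0.01417322]
now E [-13.86  -0.32] th 29.89 clr [2.99]
(-10, 0, 30) tx -0.35 ty 0.16 az 0.1 clr 3.29
(-7, 0, 30) tx -0.61 ty 0.31 az 0.1 clr 3.29
(-4, 0, 30) tx -0.87 ty 0.46 az 0.1 clr 3.30
(-3, 0.5, 32) tx -0.88 ty 0.47 az 2.1 clr 3.49
(-2, 1.5, 36) tx -0.82 ty 0.43 az 6.1 clr 3.11
(-1, 2.5, 40) tx -0.77 ty 0.41 az 10.1 clr 2.94
(0, 3.5, 42) tx -0.81 ty 0.39 az 12.1 clr 2.91
(1, 4.5, 44) tx -0.85 ty 0.37 az 14.1 clr 3.22
```

View pics/s9.png

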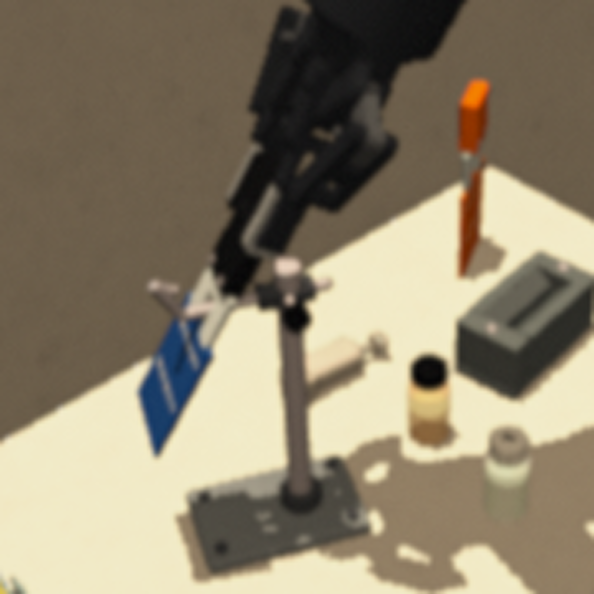

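Request:
play_rows(
  steps=[
    {"claw": 2,"tx": -0.18,"ty": 0.08,"tz": 0,"ax": 0,"ay": 0,"az": 0},
    {"claw": 2,"tx": -0.35,"ty": 0.16,"tz": 0,"ax": 0,"ay": 0,"az": 0},
    {"claw": 2,"tx": -0.61,"ty": 0.31,"tz": 0,"ax": 0,"ay": 0,"az": 0.1},
    {"claw": 2,"tx": -0.87,"ty": 0.46,"tz": 0,"ax": 0,"ay": 0,"az": 0.1},
    {"claw": 2,"tx": -0.88,"ty": 0.47,"tz": 0,"ax": 0,"ay": 0,"az": 2.1},
    {"claw": 2,"tx": -0.85,"ty": 0.45,"tz": 0,"ax": 0,"ay": 0,"az": 4.1},
    {"claw": 2,"tx": -0.82,"ty": 0.43,"tz": 0,"ax": 0,"ay": 0,"az": 6.1},
    {"claw": 2,"tx": -0.82,"ty": 0.43,"tz": 0,"ax": 0,"ay": 0,"az": 6.1},
    {"claw": 2,"tx": -0.82,"ty": 0.43,"tz": 0,"ax": 0,"ay": 0,"az": 6.1},
  ],
)

```text
time: 10.45
eef_pos: [0.4867, 0.1357, 0.1951]
tcp_rot: [-0.171, 0.686, -0.454, 0.542]
contact_force: [-0.0, 0.0, -1.6]
opening: 0.369
```

Run:
```python
from h import *
hs()
from way import *
rows([(-2,1.5,36),(-1,2.5,40),(0,3.5,42),(1,4.5,44),(2,6,44),(2,7,46),(2,8,46),(2.5,9,46)])
im,d,W=snap('w10')
cv2.imwrite('pics/w10c.png',cv2.resize(im[130:330,220:420],None,fx=3,fy=3,interpolation=cv2.INTER_CUBIC))
```

```text
t10.45 TCP x,lat,z mm 41.59 1.74 195.05 th 36.04 zdir [ 0.899 -0.437 -0.001] Eye x,z 57.89 172.66 F e,f,z 0.01 0.02 -1.56 M [-0.37  0.23  0.  ] op 0.369
now E [-1.04  1.83] th 36.04 clr [3.41]
(-2, 1.5, 36) tx 0.10 ty -0.03 az -0.0 clr 3.11
(-1, 2.5, 40) tx 0.15 ty -0.05 az 4.0 clr 2.94
(0, 3.5, 42) tx 0.11 ty -0.07 az 6.0 clr 2.91
(1, 4.5, 44) tx 0.06 ty -0.09 az 8.0 clr 3.22
(2, 6, 44) tx -0.11 ty -0.15 az 8.0 clr 3.25
(2, 7, 46) tx -0.07 ty -0.22 az 10.0 clr 3.05
(2, 8, 46) tx -0.13 ty -0.30 az 10.0 clr 2.57
(2.5, 9, 46) tx -0.23 ty -0.35 az 10.0 clr 2.10
```

View pics/w10c.png

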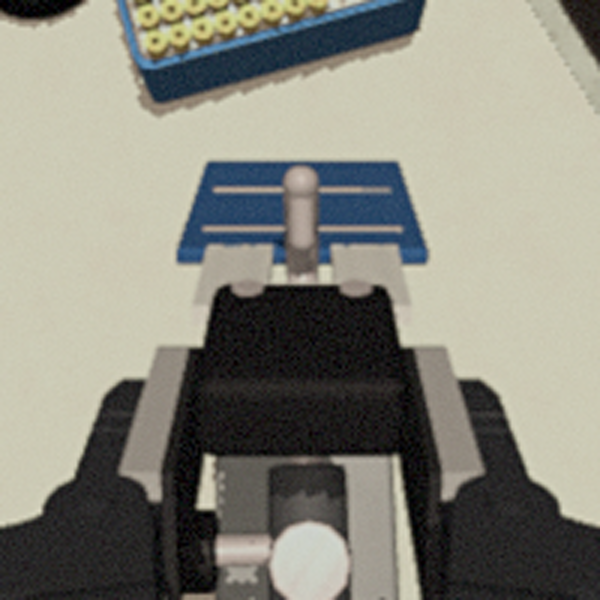

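Run:
```python
from h import *
z=np.load('pics/w10.npz');W=z['W'];R0=z['R'];p=z['p']
Q=(W-p)@R0*1e3; a=-Q[...,0]; b=-Q[...,1]+109.7; l=-Q[...,2]  # panel coords a (front), b (height), lateral f
print('plate front a',[np.nanmedian(a[(b>lo)&(b<lo+8)&(abs(abs(l)-15)<6)&(abs(a)<8)]).round(2) for lo in (30,45,60,66,75)])
m=(abs(l)>8)&(abs(l)<20)&(b>95)&(b<150)&(a<12)
print('grip front a',np.nanmedian(a[(abs(l)<12)&(b>110)&(b<135)&(a>2)&(a<10)]), 'grip top',np.nanpercentile(b[(abs(l)<12)&(abs(a)<5)&(b>130)&(b<155)],[50,95]))
X=(W-O)@e*1e3;L=(W-O)@f*1e3;Zz=W[...,2]*1e3
m=(abs(l)<5)&(X>55)&(X<80)&(Zz>165)&(Zz<205)&(a>5)
i=np.argsort(X[m])
S=np.c_[X[m],Zz[m],l[m],a[m],b[m]][i]
print(len(S),S[-3:].round(1),'zmax',S[:,1].max().round(1));c=S[S[:,1]>188];print('lat range',c[:,2].min(),c[:,2].max())
for x0 in range(56,76,2):
    k=S[(S[:,0]>=x0)&(S[:,0]<x0+2)]
    if len(k):print(x0,'ztop',k[:,1].max().round(1),'n',len(k))
# lower plate top edge b (should be 73) & strips
k=(abs(l)>22)&(abs(l)<27)&(abs(a)<6);print('shoulder b max',np.nanpercentile(b[k],[50,99]))
k=(abs(l)<27)&(abs(a)<6);print('lower edge b',np.nanpercentile(b[k&(b<30)],[1,5]))
```

```text
plate front a [np.float64(-0.51), np.float64(-0.35), np.float64(-0.13), np.float64(-0.09), np.float64(0.01)]
grip front a 5.465672989799601 grip top [142.98369037 144.06925568]
313 [[ 72.  193.8  -0.6  23.9  90.8]
 [ 72.1 193.5  -1.7  23.7  90.5]
 [ 72.3 192.9   0.6  23.6  89.8]] zmax 195.6
lat range -3.534711287136525 2.9891648726453344
56 ztop 188.5 n 10
58 ztop 190.4 n 31
60 ztop 191.3 n 43
62 ztop 192.5 n 50
64 ztop 193.4 n 51
66 ztop 195.0 n 53
68 ztop 195.6 n 45
70 ztop 195.6 n 28
72 ztop 193.5 n 2
shoulder b max [ 72.69991582 164.77357117]
lower edge b [-136.0469678  -133.87578726]
```

Request:
play_rows(
  steps=[
    {"claw": 2,"tx": 0.15,"ty": -0.05,"tz": 0,"ax": 0,"ay": 0,"az": 4},
    {"claw": 2,"tx": 0.11,"ty": -0.07,"tz": 0,"ax": 0,"ay": 0,"az": 6},
    {"claw": 2,"tx": 0.06,"ty": -0.09,"tz": 0,"ax": 0,"ay": 0,"az": 8},
    {"claw": 2,"tx": -0.11,"ty": -0.15,"tz": 0,"ax": 0,"ay": 0,"az": 8},
    {"claw": 2,"tx": -0.07,"ty": -0.22,"tz": 0,"ax": 0,"ay": 0,"az": 10},
    {"claw": 2,"tx": -0.07,"ty": -0.22,"tz": 0,"ax": 0,"ay": 0,"az": 10},
    {"claw": 2,"tx": -0.07,"ty": -0.22,"tz": 0,"ax": 0,"ay": 0,"az": 10},
    {"claw": 2,"tx": -0.07,"ty": -0.22,"tz": 0,"ax": 0,"ay": 0,"az": 10},
  ],
)

```text
time: 11.17
eef_pos: [0.4867, 0.1351, 0.1979]
tcp_rot: [-0.111, 0.698, -0.405, 0.58]
contact_force: [0.2, 0.5, -0.6]
opening: 0.367
```

Run:
```python
from h import *
hs()
from way import *
rows([(2,7,46),(2,8,46),(2.5,9,46),(2.5,10,46),(3,11,46),(3.5,12,46),(4,13,46),(5,14,46),(5.5,15,46),(6.5,16,46)])
```

```text
t11.17 TCP x,lat,z mm 41.04 1.44 197.93 th 46.04 zdir [ 0.9   -0.437  0.001] Eye x,z 60.98 178.7 F e,f,z 0.52 0.08 -0.55 M [-0.48  0.24  0.01] op 0.367
now E [2.21 7.7 ] th 46.04 clr [2.64]
(2, 7, 46) tx 0.06 ty 0.03 az -0.0 clr 3.05
(2, 8, 46) tx -0.01 ty -0.04 az -0.0 clr 2.57
(2.5, 9, 46) tx -0.12 ty -0.07 az -0.0 clr 2.10
(2.5, 10, 46) tx -0.19 ty -0.14 az -0.0 clr 2.05
(3, 11, 46) tx -0.29 ty -0.17 az -0.0 clr 1.92
(3.5, 12, 46) tx -0.40 ty -0.21 az -0.0 clr 1.98
(4, 13, 46) tx -0.51 ty -0.24 az -0.0 clr 1.94
(5, 14, 46) tx -0.65 ty -0.24 az -0.0 clr 2.26
(5.5, 15, 46) tx -0.76 ty -0.27 az -0.0 clr 2.30
(6.5, 16, 46) tx -0.90 ty -0.27 az -0.0 clr 2.58
```

Free so far. Next is the tight part, taken in two small calls with force checks.

Request:
play_rows(
  steps=[
    {"claw": 2,"tx": -0.06,"ty": -0.05,"tz": 0,"ax": 0,"ay": 0,"az": 0},
    {"claw": 2,"tx": -0.12,"ty": -0.08,"tz": 0,"ax": 0,"ay": 0,"az": 0},
    {"claw": 2,"tx": -0.19,"ty": -0.14,"tz": 0,"ax": 0,"ay": 0,"az": 0},
    {"claw": 2,"tx": -0.29,"ty": -0.17,"tz": 0,"ax": 0,"ay": 0,"az": 0},
    {"claw": 2,"tx": -0.29,"ty": -0.17,"tz": 0,"ax": 0,"ay": 0,"az": 0},
    {"claw": 2,"tx": -0.29,"ty": -0.17,"tz": 0,"ax": 0,"ay": 0,"az": 0},
  ],
)

```text
time: 11.67
eef_pos: [0.4868, 0.1357, 0.2009]
tcp_rot: [-0.11, 0.698, -0.405, 0.58]
contact_force: [0.3, -0.4, -1.6]
opening: 0.368
```

Run:
```python
from h import *
hs()
from way import *
rows([(3,11,46),(3.5,12,46),(4,13,46),(5,14,46),(5.5,15,46),(6.5,16,46),(7.5,17,44),(8.5,17.5,42),(9.5,18,40),(10.5,18.5,38)])
im=cams.read_camera('scene')[0];cv2.imwrite('pics/s11.png',cv2.resize(im[150:280,220:350],None,fx=4.5,fy=4.5,interpolation=cv2.INTER_CUBIC))
im,d,W=snap('w11')
cv2.imwrite('pics/w11c.png',cv2.resize(im[130:330,220:420],None,fx=3,fy=3,interpolation=cv2.INTER_CUBIC))
```

```text
t11.67 TCP x,lat,z mm 41.61 1.59 200.89 th 46.1 zdir [ 0.899 -0.437  0.   ] Eye x,z 61.57 181.68 F e,f,z -0.2 -0.42 -1.65 M [-0.45  0.26  0.02] op 0.368
now E [ 2.79 10.68] th 46.1 clr [2.]
(3, 11, 46) tx -0.04 ty -0.01 az -0.1 clr 1.92
(3.5, 12, 46) tx -0.15 ty -0.04 az -0.1 clr 1.98
(4, 13, 46) tx -0.26 ty -0.07 az -0.1 clr 1.94
(5, 14, 46) tx -0.40 ty -0.07 az -0.1 clr 2.26
(5.5, 15, 46) tx -0.50 ty -0.10 az -0.1 clr 2.30
(6.5, 16, 46) tx -0.65 ty -0.10 az -0.1 clr 2.58
(7.5, 17, 44) tx -0.88 ty -0.09 az -2.1 clr 2.94
(8.5, 17.5, 42) tx -1.08 ty -0.04 az -4.1 clr 3.19
(9.5, 18, 40) tx -1.29 ty 0.01 az -6.1 clr 3.33
(10.5, 18.5, 38) tx -1.49 ty 0.06 az -8.1 clr 3.47
```

View pics/s11.png

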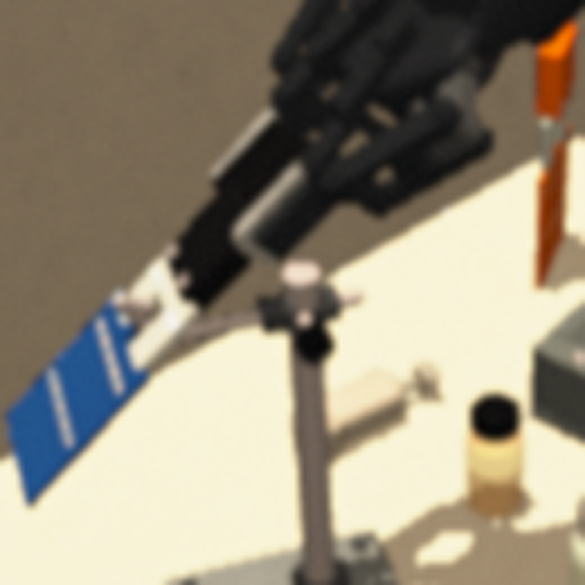

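View pics/w11c.png

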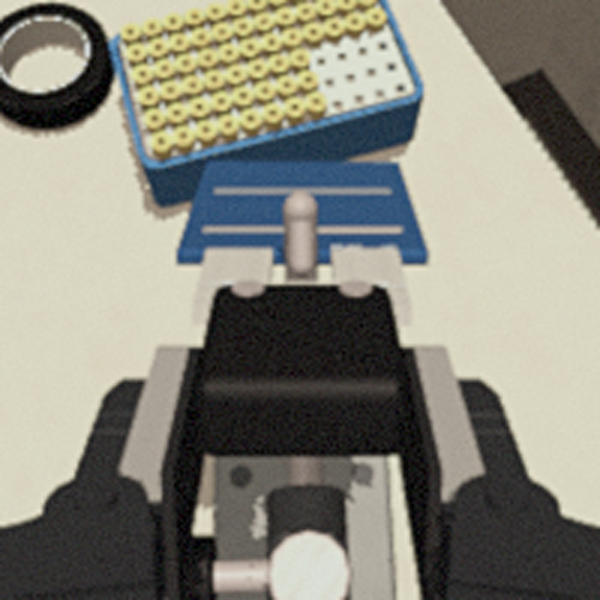

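Tip (300,205 in the crop) sits centred in the eye and there is no contact force. Continuing.

Request:
play_rows(
  steps=[
    {"claw": 2,"tx": -0.08,"ty": -0.02,"tz": 0,"ax": 0,"ay": 0,"az": 0},
    {"claw": 2,"tx": -0.15,"ty": -0.04,"tz": 0,"ax": 0,"ay": 0,"az": 0},
    {"claw": 2,"tx": -0.26,"ty": -0.07,"tz": 0,"ax": 0,"ay": 0,"az": 0},
    {"claw": 2,"tx": -0.4,"ty": -0.08,"tz": 0,"ax": 0,"ay": 0,"az": 0},
    {"claw": 2,"tx": -0.4,"ty": -0.08,"tz": 0,"ax": 0,"ay": 0,"az": 0},
    {"claw": 2,"tx": -0.4,"ty": -0.08,"tz": 0,"ax": 0,"ay": 0,"az": 0},
  ],
)

```text
time: 12.27
eef_pos: [0.4878, 0.1377, 0.2043]
tcp_rot: [-0.11, 0.698, -0.405, 0.58]
contact_force: [-0.7, -0.1, -0.9]
opening: 0.371
```

Run:
```python
from h import *
hs()
from way import *
rows([(5,14,46),(5.5,15,46),(6.5,16,46),(7.5,17,44),(8.5,17.5,42),(9.5,18,40),(10.5,18.5,38),(11.5,18.8,37),(12.5,19.5,34),(13.5,20,32)])
```

```text
t12.27 TCP x,lat,z mm 43.84 1.6 204.34 th 46.1 zdir [ 0.899 -0.437  0.   ] Eye x,z 63.8 185.13 F e,f,z -0.43 0.54 -0.93 M [-0.49  0.23 -0.03] op 0.371
now E [ 5.02 14.12] th 46.1 clr [2.31]
(5, 14, 46) tx 0.01 ty 0.01 az -0.1 clr 2.26
(5.5, 15, 46) tx -0.10 ty -0.03 az -0.1 clr 2.30
(6.5, 16, 46) tx -0.24 ty -0.02 az -0.1 clr 2.58
(7.5, 17, 44) tx -0.48 ty -0.01 az -2.1 clr 2.94
(8.5, 17.5, 42) tx -0.68 ty 0.03 az -4.1 clr 3.19
(9.5, 18, 40) tx -0.88 ty 0.08 az -6.1 clr 3.33
(10.5, 18.5, 38) tx -1.08 ty 0.14 az -8.1 clr 3.47
(11.5, 18.8, 37) tx -1.22 ty 0.20 az -9.1 clr 3.25
(12.5, 19.5, 34) tx -1.48 ty 0.26 az -12.1 clr 3.15
(13.5, 20, 32) tx -1.68 ty 0.32 az -14.1 clr 3.01
```

Request:
play_rows(
  steps=[
    {"claw": 2,"tx": -0.1,"ty": -0.03,"tz": 0,"ax": 0,"ay": 0,"az": 0},
    {"claw": 2,"tx": -0.24,"ty": -0.02,"tz": 0,"ax": 0,"ay": 0,"az": 0},
    {"claw": 2,"tx": -0.48,"ty": -0.01,"tz": 0,"ax": 0,"ay": 0,"az": -2},
    {"claw": 2,"tx": -0.68,"ty": 0.03,"tz": 0,"ax": 0,"ay": 0,"az": -4},
    {"claw": 2,"tx": -0.88,"ty": 0.08,"tz": 0,"ax": 0,"ay": 0,"az": -6},
    {"claw": 2,"tx": -0.88,"ty": 0.08,"tz": 0,"ax": 0,"ay": 0,"az": -6},
    {"claw": 2,"tx": -0.88,"ty": 0.08,"tz": 0,"ax": 0,"ay": 0,"az": -6},
  ],
)

```text
time: 12.85
eef_pos: [0.4908, 0.144, 0.2104]
tcp_rot: [-0.147, 0.691, -0.434, 0.559]
contact_force: [0.3, 0.5, -1.6]
opening: 0.371
```

Run:
```python
from h import *
hs()
from way import *
rows([(9.5,18,40),(10.5,18.5,38),(11.5,18.8,37),(12.5,19.5,34),(13.5,20,32),(14.5,21,28),(15.5,21,26),(16.5,21,22),(18,21,22),(20,21,22),(23,21,22)])
im=cams.read_camera('scene')[0];cv2.imwrite('pics/s12.png',cv2.resize(im[150:280,220:350],None,fx=4.5,fy=4.5,interpolation=cv2.INTER_CUBIC))
im,d,W=snap('w12')
cv2.imwrite('pics/w12c.png',cv2.resize(im[130:330,220:420],None,fx=3,fy=3,interpolation=cv2.INTER_CUBIC))
```

```text
t12.85 TCP x,lat,z mm 50.82 1.67 210.4 th 40.15 zdir [ 0.9   -0.436  0.001] Eye x,z 68.69 189.23 F e,f,z 0.53 -0.04 -1.59 M [-0.41  0.17 -0.01] op 0.371
now E [ 9.81 18.32] th 40.15 clr [3.47]
(9.5, 18, 40) tx 0.04 ty 0.00 az -0.2 clr 3.33
(10.5, 18.5, 38) tx -0.17 ty 0.04 az -2.2 clr 3.47
(11.5, 18.8, 37) tx -0.31 ty 0.08 az -3.2 clr 3.25
(12.5, 19.5, 34) tx -0.58 ty 0.11 az -6.2 clr 3.15
(13.5, 20, 32) tx -0.78 ty 0.16 az -8.2 clr 3.01
(14.5, 21, 28) tx -1.11 ty 0.19 az -12.2 clr 3.44
(15.5, 21, 26) tx -1.28 ty 0.28 az -14.2 clr 3.10
(16.5, 21, 22) tx -1.54 ty 0.41 az -18.2 clr 3.14
(18, 21, 22) tx -1.65 ty 0.50 az -18.2 clr 3.14
(20, 21, 22) tx -1.81 ty 0.63 az -18.2 clr 3.66
(23, 21, 22) tx -2.04 ty 0.83 az -18.2 clr 5.27
```

View pics/w12c.png

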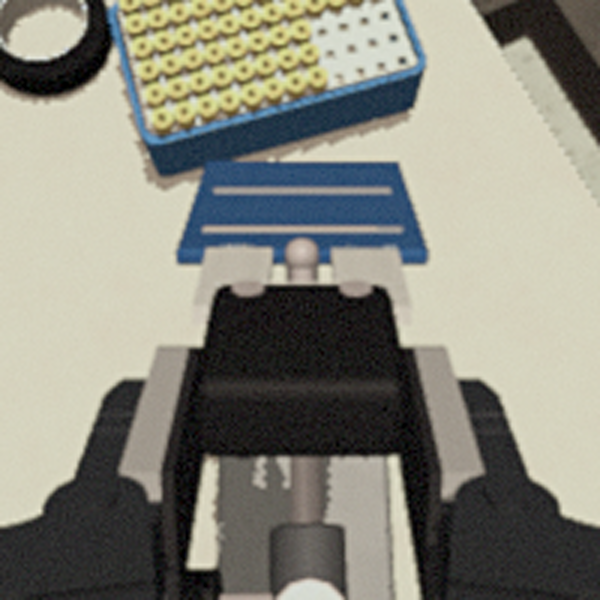

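View pics/s12.png

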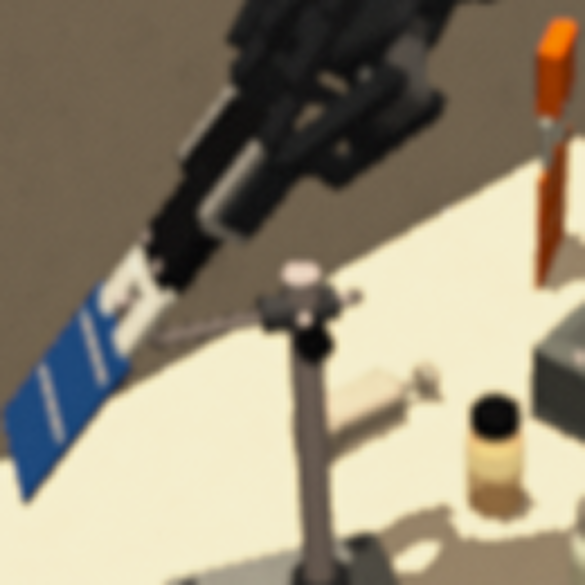

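Request:
play_rows(
  steps=[
    {"claw": 2,"tx": -0.17,"ty": 0.04,"tz": 0,"ax": 0,"ay": 0,"az": -2},
    {"claw": 2,"tx": -0.31,"ty": 0.08,"tz": 0,"ax": 0,"ay": 0,"az": -3.2},
    {"claw": 2,"tx": -0.58,"ty": 0.11,"tz": 0,"ax": 0,"ay": 0,"az": -6.2},
    {"claw": 2,"tx": -0.78,"ty": 0.16,"tz": 0,"ax": 0,"ay": 0,"az": -8.2},
    {"claw": 2,"tx": -1.11,"ty": 0.19,"tz": 0,"ax": 0,"ay": 0,"az": -12.2},
    {"claw": 2,"tx": -1.28,"ty": 0.27,"tz": 0,"ax": 0,"ay": 0,"az": -14.2},
    {"claw": 2,"tx": -1.28,"ty": 0.27,"tz": 0,"ax": 0,"ay": 0,"az": -14.2},
    {"claw": 2,"tx": -1.28,"ty": 0.27,"tz": 0,"ax": 0,"ay": 0,"az": -14.2},
  ],
)

```text
time: 13.62
eef_pos: [0.4954, 0.1543, 0.2157]
tcp_rot: [-0.231, 0.669, -0.499, 0.5]
contact_force: [0.8, -0.1, -1.1]
opening: 0.371
```

Run:
```python
from h import *
hs()
from way import *
rows([(15.5,21,26),(16.5,21,22),(18,21,22),(20,21,22),(23,21,22),(28,21,22),(38,21,20),(45,30,10),(50,60,0),(50,90,0)])
im,d,W=snap('w13')
cv2.imwrite('pics/w13c.png',cv2.resize(im[130:330,220:420],None,fx=3,fy=3,interpolation=cv2.INTER_CUBIC))
```

```text
t13.62 TCP x,lat,z mm 62.06 2.03 215.72 th 25.95 zdir [ 0.9   -0.436 -0.001] Eye x,z 74.18 190.82 F e,f,z 0.28 -0.76 -1.09 M [-0.24  0.14  0.06] op 0.371
now E [15.12 20.2 ] th 25.95 clr [2.52]
(15.5, 21, 26) tx -0.07 ty -0.05 az 0.1 clr 3.10
(16.5, 21, 22) tx -0.35 ty 0.01 az -3.9 clr 3.14
(18, 21, 22) tx -0.48 ty 0.07 az -3.9 clr 3.14
(20, 21, 22) tx -0.66 ty 0.16 az -3.9 clr 3.66
(23, 21, 22) tx -0.93 ty 0.29 az -3.9 clr 5.27
(28, 21, 22) tx -1.38 ty 0.51 az -3.9 clr 9.13
(38, 21, 20) tx -2.38 ty 0.96 az -5.9 clr 15.89
(45, 30, 10) tx -3.87 ty 0.57 az -15.9 clr 29.12
(50, 60, 0) tx -6.08 ty -1.71 az -25.9 clr 32.50
(50, 90, 0) tx -7.39 ty -4.41 az -25.9 clr 32.50
```

View pics/w13c.png

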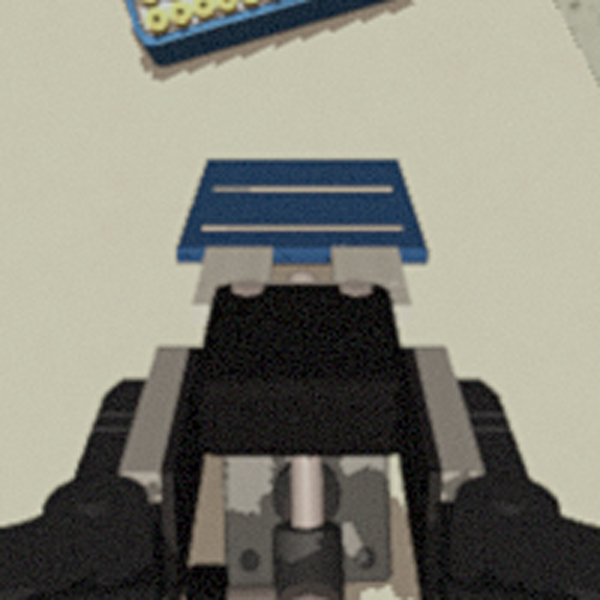

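Request:
play_rows(
  steps=[
    {"claw": 2,"tx": -0.15,"ty": -0.03,"tz": 0,"ax": 0,"ay": 0,"az": -1},
    {"claw": 2,"tx": -0.35,"ty": 0.01,"tz": 0,"ax": 0,"ay": 0,"az": -3.9},
    {"claw": 2,"tx": -0.66,"ty": 0.15,"tz": 0,"ax": 0,"ay": 0,"az": -3.9},
    {"claw": 2,"tx": -0.93,"ty": 0.28,"tz": 0,"ax": 0,"ay": 0,"az": -3.9},
    {"claw": 2,"tx": -1.38,"ty": 0.5,"tz": 0,"ax": 0,"ay": 0,"az": -3.9},
    {"claw": 2,"tx": -2.38,"ty": 0.96,"tz": 0,"ax": 0,"ay": 0,"az": -5.9},
    {"claw": 2,"tx": -3.1,"ty": 0.75,"tz": 0,"ax": 0,"ay": 0,"az": -10.9},
    {"claw": 2,"tx": -3.87,"ty": 0.57,"tz": 0,"ax": 0,"ay": 0,"az": -15.9},
    {"claw": 2,"tx": -5,"ty": -0.6,"tz": 0,"ax": 0,"ay": 0,"az": -20.9},
    {"claw": 2,"tx": -6.08,"ty": -1.71,"tz": 0,"ax": 0,"ay": 0,"az": -25.9},
    {"claw": 2,"tx": -7.39,"ty": -4.41,"tz": 0,"ax": 0,"ay": 0,"az": -25.9},
    {"claw": 2,"tx": -7.39,"ty": -4.41,"tz": 0,"ax": 0,"ay": 0,"az": -25.9},
  ],
)

```text
time: 14.67
eef_pos: [0.519, 0.1985, 0.2938]
tcp_rot: [0.373, -0.598, 0.6, -0.379]
contact_force: [0.5, 0.6, 1.7]
opening: 0.371
```

Run:
```python
from h import *
hs();s=ctrl.get_state();print(s['eef_pos'],s['qpos'])
im,d,W=snap('w14');R0=R.from_quat(s['tcp_rot']).as_matrix()
Q=(W-s['eef_pos'])@R0*1e3; a=-Q[...,0]; b=-Q[...,1]+109.7; l=-Q[...,2]
print('plate front a',[np.nanmedian(a[(b>lo)&(b<lo+8)&(abs(abs(l)-15)<6)&(abs(a)<8)]).round(2) for lo in (5,15,30,45,60,66,75)])
k=(b>20)&(b<70)&(abs(a)<8)&(abs(l)<35);print('lat',np.nanpercentile(l[k],[.5,99.5]))
for l0 in (-22,-11,0,11,22): 
    k=(b>20)&(b<70)&(abs(a)<8)&(abs(l-l0)<4);print(l0,np.nanmedian(a[k]).round(2))
im=cams.read_camera('scene')[0];cv2.imwrite('pics/s14.png',im)
```

```text
t14.67 TCP x,lat,z mm 112.15 0.14 293.82 th 0.37 zdir [ 0.9   -0.435  0.007] Eye x,z 112.33 266.12 F e,f,z 0.71 -0.16 1.73 M [ 0.03 -0.03  0.02] op 0.371
[0.51903736 0.19846192 0.2938206 ] [ 1.81974465e-01 -3.85517011e-02  1.77774701e+00  1.31735823e-03
  1.39320584e+00  6.32107303e-01]
plate front a [np.float64(1.02), np.float64(0.97), np.float64(0.92), np.float64(0.94), np.float64(0.86), np.float64(0.82), np.float64(0.82)]
lat [-27.26603962  26.87608462]
-22 0.92
-11 0.96
0 0.93
11 0.96
22 0.94
```

View pics/s14.png

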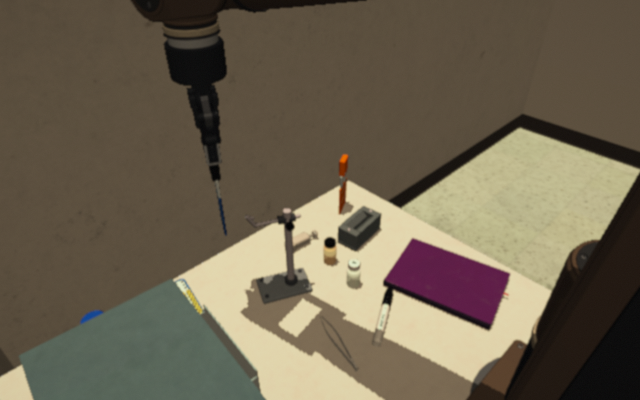

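View pics/w14.png

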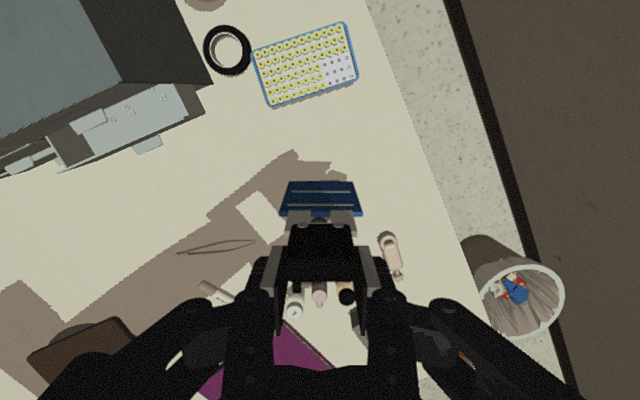

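The panel is off the hook with low forces throughout, still square in the grip. Next I'll raise it and carry it high over the stand to the dock.

Run:
```python
from h import *
hs()
D=np.array([.4768,-.1118]);dx=np.array([.9916,.129])
plan(np.r_[D+dx*.0012,.36],down(7.4-90))
plan([.519,.1985,.36],down(-26))
plan([.50,.04,.36],down(-55))
```

```text
t14.77 TCP x,lat,z mm 109.92 1.37 289.08 th 0.13 zdir [ 0.9   -0.437  0.002] Eye x,z 109.99 261.38 F e,f,z -0.54 0.41 -1.76 M [ 0.03  0.01 -0.02] op 0.366
t[cm] [29.45 -7.15  9.99] a[deg] [-1.00e-02  5.67e+01 -1.70e-01]
t[cm] [-0.24 -7.09  0.13] a[deg] [-0.09  0.1  -0.13]
t[cm] [14.85 -7.12  5.34] a[deg] [-0.05 29.1  -0.15]
```

Request:
play_rows(
  steps=[
    {"claw": 2,"tx": 0,"ty": -2,"tz": 0,"ax": 0,"ay": 0,"az": 0},
    {"claw": 2,"tx": 0,"ty": -4.5,"tz": 0,"ax": 0,"ay": 0,"az": 0},
    {"claw": 2,"tx": 1,"ty": -6.5,"tz": 0.4,"ax": 0,"ay": 2,"az": 0},
    {"claw": 2,"tx": 3,"ty": -7.1,"tz": 1.1,"ax": 0,"ay": 6,"az": 0},
    {"claw": 2,"tx": 6,"ty": -7.1,"tz": 2.2,"ax": 0,"ay": 12,"az": 0},
    {"claw": 2,"tx": 9,"ty": -7.1,"tz": 3.2,"ax": 0,"ay": 18,"az": 0},
    {"claw": 2,"tx": 12,"ty": -7.1,"tz": 4.2,"ax": 0,"ay": 24,"az": 0},
    {"claw": 2,"tx": 15,"ty": -7.1,"tz": 5.2,"ax": 0,"ay": 30,"az": 0},
    {"claw": 2,"tx": 18,"ty": -7.1,"tz": 6.2,"ax": 0,"ay": 36,"az": 0},
    {"claw": 2,"tx": 21,"ty": -7.1,"tz": 7.2,"ax": 0,"ay": 42,"az": 0},
    {"claw": 2,"tx": 24,"ty": -7.1,"tz": 8.2,"ax": 0,"ay": 48,"az": 0},
    {"claw": 2,"tx": 26,"ty": -7.1,"tz": 9,"ax": 0,"ay": 54,"az": 0},
  ],
)

```text
time: 15.77
eef_pos: [0.4821, -0.0791, 0.3569]
tcp_rot: [-0.06, 0.705, -0.704, 0.058]
contact_force: [0.3, 0.6, -1.5]
opening: 0.372
```

Run:
```python
from h import *
s=ctrl.get_state();print(s['time'],s['eef_pos'],s['qpos'],s['opening'])
D=np.array([.4768,-.1118]);dx=np.array([.9916,.129])
plan(np.r_[D+dx*.0012,.22],down(7.4-90))
```

```text
15.7667 [ 0.48205102 -0.07908937  0.35685847] [-3.70680709e-01 -2.10241788e-01  1.82158186e+00  1.93711952e-05
  1.53311576e+00  1.03210812e+00] 0.3718607474348086
t[cm] [ 0.91 13.68  3.16] a[deg] [0.08 2.23 0.14]
```

Request:
play_rows(
  steps=[
    {"claw": 2,"tx": 0.5,"ty": 1,"tz": 1.5,"ax": 0,"ay": 1.2,"az": 0},
    {"claw": 2,"tx": 0.9,"ty": 4,"tz": 2.8,"ax": 0,"ay": 2.2,"az": 0},
    {"claw": 2,"tx": 0.9,"ty": 7.5,"tz": 3.2,"ax": 0,"ay": 2.2,"az": 0},
    {"claw": 2,"tx": 0.9,"ty": 11,"tz": 3.2,"ax": 0,"ay": 2.2,"az": 0},
    {"claw": 2,"tx": 0.9,"ty": 13.1,"tz": 3.2,"ax": 0,"ay": 2.2,"az": 0},
    {"claw": 2,"tx": 0.9,"ty": 13.7,"tz": 3.2,"ax": 0,"ay": 2.2,"az": 0},
    {"claw": 2,"tx": 0.9,"ty": 13.7,"tz": 3.2,"ax": 0,"ay": 2.2,"az": 0},
    {"claw": 2,"tx": 0.9,"ty": 13.7,"tz": 3.2,"ax": 0,"ay": 2.2,"az": 0},
  ],
)

```text
time: 16.43
eef_pos: [0.4804, -0.1099, 0.2224]
tcp_rot: [-0.048, 0.706, -0.705, 0.049]
contact_force: [0.3, -0.2, -0.4]
opening: 0.366
```

```bash
cat > dk.py <<'E'
from h import *
import sys
D=np.array([.4768,-.1118]);dx=np.array([.9916,.129,0]);dy=np.array([-.129,.9916,0]);O3=np.r_[D,0]
def st():
    s,R0,p=Tnow();F=s['contact_force'];d=p-O3
    print('t%.2f'%s['time'],'TCP dx,dy,z',(d@dx*1e3).round(2),(d@dy*1e3).round(2),(p[2]*1e3).round(2),'edge z',(p[2]*1e3-109.7).round(2),'az',np.degrees(np.arctan2(R0[1,2],R0[0,2])).round(2),'down',R0[:,1].round(4),'F dx,dy,z',(F@dx).round(2),(F@dy).round(2),F[2].round(2),'M',s['wrist_torque'].round(2),'op',round(s['opening'],3))
E
python3 - <<'E'
from dk import *
st()
s,R0,p=Tnow()
im,d,W=snap('w15');
Q=(W-p)@R0*1e3; a=-Q[...,0]; b=-Q[...,1]+109.7; l=-Q[...,2]
print('plate front a',[np.nanmedian(a[(b>lo)&(b<lo+8)&(abs(abs(l)-15)<6)&(abs(a)<8)]).round(2) for lo in (5,15,30,45,60,66,75)])
k=(b>20)&(b<70)&(abs(a)<8)&(abs(l)<35);print('lat',np.nanpercentile(l[k],[.5,99.5]))
m=np.all((W>[.42,-.19,.041])&(W<[.54,-.04,.05]),axis=2);q=W[m]
r=cv2.minAreaRect((q[:,:2]*1000).astype(np.float32));print('dock',len(q),r)
# edges in dock frame
X=(q-O3)@dx*1e3;Y=(q-O3)@dy*1e3
print('x ext',np.percentile(X,[.3,99.7]),'y ext',np.percentile(Y,[.3,99.7]))
h,_=np.histogram(X[abs(Y)<25],bins=np.arange(-30,31,2));print(h)
cv2.imwrite('pics/w15c.png',im)
E
```

```text
t16.43 TCP dx,dy,z 3.77 1.4 222.4 edge z 112.7 az -82.15 down [ 3.e-04  2.e-04 -1.e+00] F dx,dy,z 0.28 -0.26 -0.39 M [0.02 0.04 0.03] op 0.366
plate front a [np.float64(1.3), np.float64(1.23), np.float64(1.27), np.float64(1.23), np.float64(1.28), np.float64(1.19), np.float64(1.26)]
lat [-28.34757507  25.97865994]
dock 2469 ((476.85626220703125, -112.09529113769531), (50.03457260131836, 99.20780944824219), 6.955428123474121)
x ext [-24.75651079  24.62473171] y ext [-49.3422414   48.94034779]
[ 0  0  0  0  0  0  0 42 89 36  1  0  0  0  0  0  0  0  0  3 67 49 96 95
 91 89 84 66  0  0]
```

View pics/w15c.png

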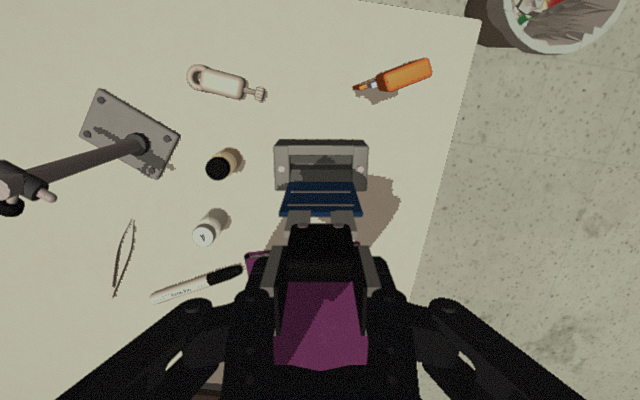

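The view shows the plate (320,200) just beside the slot of the dock (320,165), and the dock centre is confirmed to 0.2 mm. I'll align and lower to just over the dock.

Request:
play_rows(
  steps=[
    {"claw": 2,"tx": 0.2,"ty": 1,"tz": 0,"ax": 0,"ay": 0.6,"az": 0},
    {"claw": 2,"tx": 0.3,"ty": 3,"tz": 0.04,"ax": 0,"ay": 0.6,"az": 0},
    {"claw": 2,"tx": 0.3,"ty": 5,"tz": 0.04,"ax": 0,"ay": 0.6,"az": 0},
    {"claw": 2,"tx": 0.3,"ty": 5.8,"tz": 0.04,"ax": 0,"ay": 0.6,"az": 0},
    {"claw": 2,"tx": 0.3,"ty": 6,"tz": 0.04,"ax": 0,"ay": 0.6,"az": 0},
    {"claw": 2,"tx": 0.3,"ty": 6,"tz": 0.04,"ax": 0,"ay": 0.6,"az": 0},
    {"claw": 2,"tx": 0.3,"ty": 6,"tz": 0.04,"ax": 0,"ay": 0.6,"az": 0},
  ],
)

```text
time: 17.07
eef_pos: [0.4783, -0.1109, 0.1635]
tcp_rot: [0.044, -0.705, 0.706, -0.046]
contact_force: [-0.2, -0.2, -0.6]
opening: 0.371
```

Run:
```python
from dk import *
st()
s,R0,p=Tnow()
im,d,W=snap('w16');
Q=(W-p)@R0*1e3; a=-Q[...,0]; b=-Q[...,1]+109.7; l=-Q[...,2]
print('plate front a',[np.nanmedian(a[(b>lo)&(b<lo+8)&(abs(abs(l)-15)<6)&(abs(a)<8)]).round(2) for lo in (5,15,30,45,60,66,75)])
k=(b>20)&(b<70)&(abs(a)<8)&(abs(l)<35);print('lat',np.nanpercentile(l[k],[.5,99.5]))
m=np.all((W>[.42,-.19,.041])&(W<[.54,-.04,.05]),axis=2);q=W[m]
X=(q-O3)@dx*1e3;Y=(q-O3)@dy*1e3
print('x ext',np.percentile(X,[.3,99.7]),'y ext',np.percentile(Y,[.3,99.7]), cv2.minAreaRect((q[:,:2]*1000).astype(np.float32)))
h,_=np.histogram(X[abs(Y)<25],bins=np.arange(8,31,1));print(h)
cv2.imwrite('pics/w16c.png',cv2.resize(im[100:300,220:420],None,fx=3,fy=3,interpolation=cv2.INTER_CUBIC))
im=cams.read_camera('top')[0];cv2.imwrite('pics/t16.png',cv2.resize(im[130:290,300:500],None,fx=4,fy=4,interpolation=cv2.INTER_CUBIC)[:600])
im=cams.read_camera('scene')[0];cv2.imwrite('pics/s16.png',cv2.resize(im[150:280,290:420],None,fx=4.5,fy=4.5,interpolation=cv2.INTER_CUBIC))
```

```text
t17.07 TCP dx,dy,z 1.6 0.67 163.5 edge z 53.8 az -82.73 down [ 0.0022 -0.001  -1.    ] F dx,dy,z -0.24 -0.17 -0.55 M [-0.01 -0.    0.02] op 0.371
plate front a [np.float64(1.26), np.float64(1.22), np.float64(1.25), np.float64(1.22), np.float64(1.17), np.float64(1.19), np.float64(1.2)]
lat [-28.37205012  25.91638571]
x ext [-24.70639146  24.67652428] y ext [-49.50231891  49.1546682 ] ((476.685546875, -111.9805908203125), (50.059749603271484, 99.3857192993164), 7.202020645141602)
[ 0  1 26 46 54 56 57 56 60 58 61 67 75 68 73 60 76  0  0  0  0  0]
```

View pics/w16c.png

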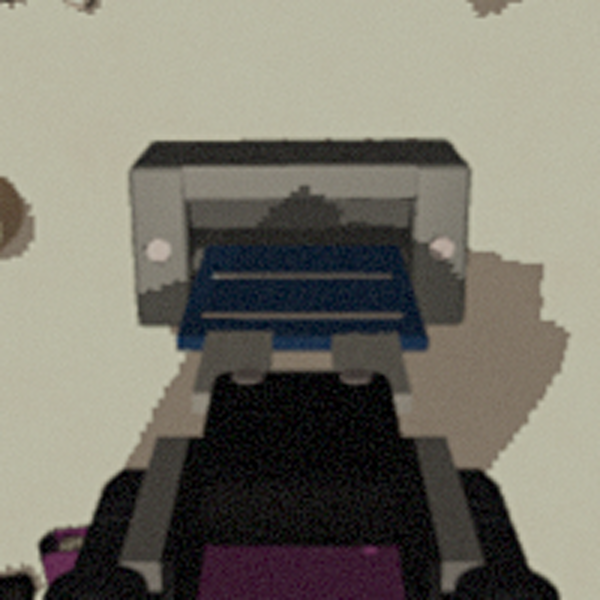

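View pics/s16.png

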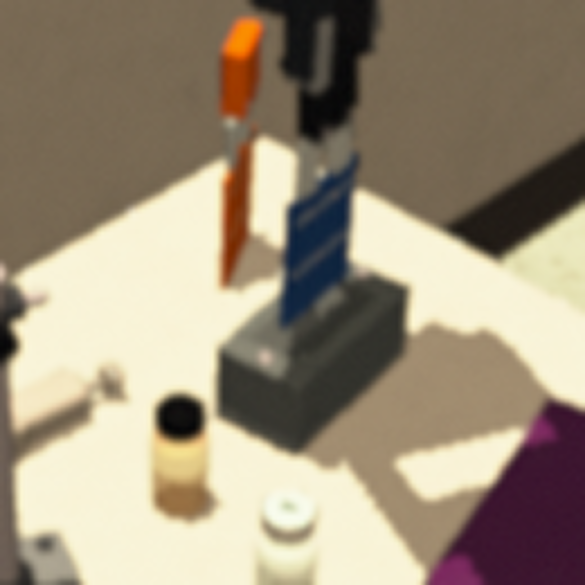

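Request:
play_rows(
  steps=[
    {"claw": 2,"tx": 0.05,"ty": 0.4,"tz": 0,"ax": 0,"ay": 0,"az": 0},
    {"claw": 2,"tx": 0.08,"ty": 1,"tz": 0,"ax": 0,"ay": 0,"az": 0},
    {"claw": 2,"tx": 0.08,"ty": 1.5,"tz": 0,"ax": 0,"ay": 0,"az": 0},
    {"claw": 2,"tx": 0.08,"ty": 1.7,"tz": 0,"ax": 0,"ay": 0,"az": 0},
    {"claw": 2,"tx": 0.08,"ty": 1.7,"tz": 0,"ax": 0,"ay": 0,"az": 0},
    {"claw": 2,"tx": 0.08,"ty": 1.7,"tz": 0,"ax": 0,"ay": 0,"az": 0},
  ],
)

```text
time: 17.72
eef_pos: [0.4764, -0.1106, 0.1447]
tcp_rot: [-0.045, 0.706, -0.706, 0.045]
contact_force: [0.1, 0.4, -0.9]
opening: 0.368
```

Run:
```python
from dk import *
st()
```

```text
t17.72 TCP dx,dy,z -0.23 1.24 144.71 edge z 35.01 az -82.73 down [-7.e-04  4.e-04 -1.e+00] F dx,dy,z 0.18 0.33 -0.93 M [ 0.02 -0.04  0.05] op 0.368
```

Request:
play_rows(
  steps=[
    {"claw": 2,"tx": -0.08,"ty": 0,"tz": 0,"ax": 0,"ay": 0,"az": 0},
    {"claw": 2,"tx": -0.08,"ty": 0,"tz": 0,"ax": 0,"ay": 0,"az": 0},
    {"claw": 2,"tx": -0.08,"ty": 0,"tz": 0,"ax": 0,"ay": 0,"az": 0},
  ],
)

```text
time: 17.97
eef_pos: [0.4777, -0.1107, 0.1454]
tcp_rot: [0.045, -0.706, 0.706, -0.045]
contact_force: [0.6, -0.4, -1.7]
opening: 0.369
```

Run:
```python
from dk import *
st()
```

```text
t17.97 TCP dx,dy,z 1.01 1.01 145.42 edge z 35.72 az -82.72 down [ 5.e-04 -2.e-04 -1.e+00] F dx,dy,z 0.54 -0.49 -1.67 M [ 0.02 -0.    0.01] op 0.369
```

Request:
play_rows(
  steps=[
    {"claw": 2,"tx": 0,"ty": 0.2,"tz": 0,"ax": 0,"ay": 0,"az": 0},
    {"claw": 2,"tx": 0,"ty": 0.4,"tz": 0,"ax": 0,"ay": 0,"az": 0},
    {"claw": 2,"tx": 0,"ty": 0.6,"tz": 0,"ax": 0,"ay": 0,"az": 0},
    {"claw": 2,"tx": 0,"ty": 0.6,"tz": 0,"ax": 0,"ay": 0,"az": 0},
    {"claw": 2,"tx": 0,"ty": 0.6,"tz": 0,"ax": 0,"ay": 0,"az": 0},
  ],
)

```text
time: 18.38
eef_pos: [0.4772, -0.1105, 0.1388]
tcp_rot: [-0.045, 0.706, -0.706, 0.045]
contact_force: [0.1, -0.7, -0.8]
opening: 0.369
```

Run:
```python
from dk import *
st()
```

```text
t18.38 TCP dx,dy,z 0.59 1.23 138.82 edge z 29.12 az -82.73 down [-5.e-04  3.e-04 -1.e+00] F dx,dy,z 0.06 -0.7 -0.84 M [ 0.01 -0.01  0.04] op 0.369
```

Request:
play_rows(
  steps=[
    {"claw": 2,"tx": 0,"ty": 0.3,"tz": 0,"ax": 0,"ay": 0,"az": 0},
    {"claw": 2,"tx": 0,"ty": 0.6,"tz": 0,"ax": 0,"ay": 0,"az": 0},
    {"claw": 2,"tx": 0,"ty": 0.9,"tz": 0,"ax": 0,"ay": 0,"az": 0},
    {"claw": 2,"tx": 0,"ty": 1.2,"tz": 0,"ax": 0,"ay": 0,"az": 0},
    {"claw": 2,"tx": 0,"ty": 1.4,"tz": 0,"ax": 0,"ay": 0,"az": 0},
    {"claw": 2,"tx": 0,"ty": 1.4,"tz": 0,"ax": 0,"ay": 0,"az": 0},
    {"claw": 2,"tx": 0,"ty": 1.4,"tz": 0,"ax": 0,"ay": 0,"az": 0},
  ],
)

```text
time: 18.97
eef_pos: [0.4773, -0.1105, 0.1249]
tcp_rot: [-0.045, 0.706, -0.706, 0.045]
contact_force: [-0.1, -0.3, -1.4]
opening: 0.369
```

Run:
```python
from dk import *
st()
```

```text
t18.97 TCP dx,dy,z 0.66 1.2 124.88 edge z 15.18 az -82.73 down [-4.e-04  2.e-04 -1.e+00] F dx,dy,z -0.12 -0.32 -1.44 M [-0.03  0.01 -0.03] op 0.369
```

Request:
play_rows(
  steps=[
    {"claw": 2,"tx": 0,"ty": 0.15,"tz": 0,"ax": 0,"ay": 0,"az": 0},
    {"claw": 2,"tx": 0,"ty": 0.3,"tz": 0,"ax": 0,"ay": 0,"az": 0},
    {"claw": 2,"tx": 0,"ty": 0.45,"tz": 0,"ax": 0,"ay": 0,"az": 0},
    {"claw": 2,"tx": 0,"ty": 0.45,"tz": 0,"ax": 0,"ay": 0,"az": 0},
    {"claw": 2,"tx": 0,"ty": 0.45,"tz": 0,"ax": 0,"ay": 0,"az": 0},
  ],
)

```text
time: 19.38
eef_pos: [0.4773, -0.1106, 0.1205]
tcp_rot: [-0.045, 0.706, -0.706, 0.045]
contact_force: [-0.4, -0.1, -1.7]
opening: 0.367
```

Run:
```python
from dk import *
st()
```

```text
t19.38 TCP dx,dy,z 0.69 1.16 120.49 edge z 10.79 az -82.73 down [-2.e-04  1.e-04 -1.e+00] F dx,dy,z -0.37 -0.02 -1.73 M [ 0.   -0.06  0.01] op 0.367
```

Now down to the floor in about 1 mm steps, watching Fz.

Request:
play_rows(
  steps=[
    {"claw": 2,"tx": 0,"ty": 0.1,"tz": 0,"ax": 0,"ay": 0,"az": 0},
    {"claw": 2,"tx": 0,"ty": 0.18,"tz": 0,"ax": 0,"ay": 0,"az": 0},
    {"claw": 2,"tx": 0,"ty": 0.18,"tz": 0,"ax": 0,"ay": 0,"az": 0},
    {"claw": 2,"tx": 0,"ty": 0.18,"tz": 0,"ax": 0,"ay": 0,"az": 0},
  ],
)

```text
time: 19.72
eef_pos: [0.4774, -0.1106, 0.1187]
tcp_rot: [-0.045, 0.706, -0.706, 0.045]
contact_force: [-0.3, -0.2, -0.5]
opening: 0.369
```

Run:
```python
from dk import *
st()
```

```text
t19.72 TCP dx,dy,z 0.72 1.16 118.73 edge z 9.03 az -82.72 down [-1.e-04  0.e+00 -1.e+00] F dx,dy,z -0.27 -0.17 -0.48 M [ 0.03  0.   -0.01] op 0.369
```

Request:
play_rows(
  steps=[
    {"claw": 2,"tx": 0,"ty": 0.05,"tz": 0,"ax": 0,"ay": 0,"az": 0},
    {"claw": 2,"tx": 0,"ty": 0.1,"tz": 0,"ax": 0,"ay": 0,"az": 0},
    {"claw": 2,"tx": 0,"ty": 0.1,"tz": 0,"ax": 0,"ay": 0,"az": 0},
  ],
)

```text
time: 19.97
eef_pos: [0.4777, -0.1107, 0.1181]
tcp_rot: [0.045, -0.706, 0.706, -0.045]
contact_force: [-1.1, 0.3, 0.1]
opening: 0.372
```

Run:
```python
from dk import *
st()
```

```text
t19.97 TCP dx,dy,z 0.99 0.98 118.09 edge z 8.39 az -82.73 down [ 5.e-04 -2.e-04 -1.e+00] F dx,dy,z -1.05 0.45 0.06 M [-0.01  0.01  0.05] op 0.372
```

Request:
play_rows(
  steps=[
    {"claw": 2,"tx": 0,"ty": 0.05,"tz": 0,"ax": 0,"ay": 0,"az": 0},
    {"claw": 2,"tx": 0,"ty": 0.1,"tz": 0,"ax": 0,"ay": 0,"az": 0},
    {"claw": 2,"tx": 0,"ty": 0.1,"tz": 0,"ax": 0,"ay": 0,"az": 0},
  ],
)

```text
time: 20.22
eef_pos: [0.4783, -0.1108, 0.118]
tcp_rot: [0.044, -0.705, 0.706, -0.046]
contact_force: [-0.6, 0.5, 6.1]
opening: 0.368
```

Run:
```python
from dk import *
st()
```

```text
t20.22 TCP dx,dy,z 1.62 0.78 118.03 edge z 8.33 az -82.73 down [ 2.e-03 -5.e-04 -1.e+00] F dx,dy,z -0.55 0.6 6.11 M [0.21 0.08 0.03] op 0.368
```

The floor is reached: Fz rose at edge height 8.3 mm, against 8 expected. Releasing.

Request:
play_rows(
  steps=[
    {"claw": 3.3,"tx": 0,"ty": -0.03,"tz": 0,"ax": 0,"ay": 0,"az": 0},
    {"claw": 3.6,"tx": 0,"ty": -0.03,"tz": 0,"ax": 0,"ay": 0,"az": 0},
    {"claw": 4,"tx": 0,"ty": -0.03,"tz": 0,"ax": 0,"ay": 0,"az": 0},
    {"claw": 4.5,"tx": 0,"ty": -0.03,"tz": 0,"ax": 0,"ay": 0,"az": 0},
    {"claw": 5.2,"tx": 0,"ty": -0.03,"tz": 0,"ax": 0,"ay": 0,"az": 0},
    {"claw": 6,"tx": 0,"ty": -0.03,"tz": 0,"ax": 0,"ay": 0,"az": 0},
    {"claw": 6,"tx": 0,"ty": -0.03,"tz": 0,"ax": 0,"ay": 0,"az": 0},
  ],
)

```text
time: 20.8
eef_pos: [0.4773, -0.1105, 0.1169]
tcp_rot: [-0.045, 0.706, -0.706, 0.045]
contact_force: [0.1, -0.6, -0.5]
opening: 0.7
```

Run:
```python
from dk import *
st();s,R0,p=Tnow()
im,d,W=snap('w17');cv2.imwrite('pics/w17c.png',cv2.resize(im[100:300,220:420],None,fx=3,fy=3,interpolation=cv2.INTER_CUBIC))
im,d=cams.read_camera('scene');cv2.imwrite('pics/s17.png',cv2.resize(im[150:280,290:420],None,fx=4.5,fy=4.5,interpolation=cv2.INTER_CUBIC))
X=(W-O3)@dx*1e3;Y=(W-O3)@dy*1e3;Z=W[...,2]*1e3
k=(abs(X)<10)&(abs(Y)<12)&(Z>125)&(Z<170);print('top of grip z',np.nanpercentile(Z[k],[50,95]),np.nanpercentile(X[k&(Z>147)],[2,98]))
```

```text
t20.80 TCP dx,dy,z 0.63 1.22 116.89 edge z 7.19 az -82.72 down [-4.e-04  1.e-04 -1.e+00] F dx,dy,z 0.01 -0.6 -0.51 M [ 0.02 -0.03 -0.05] op 0.7
top of grip z [149.28997839 151.29545934] [-4.2036599   8.45080315]
```

View pics/w17c.png

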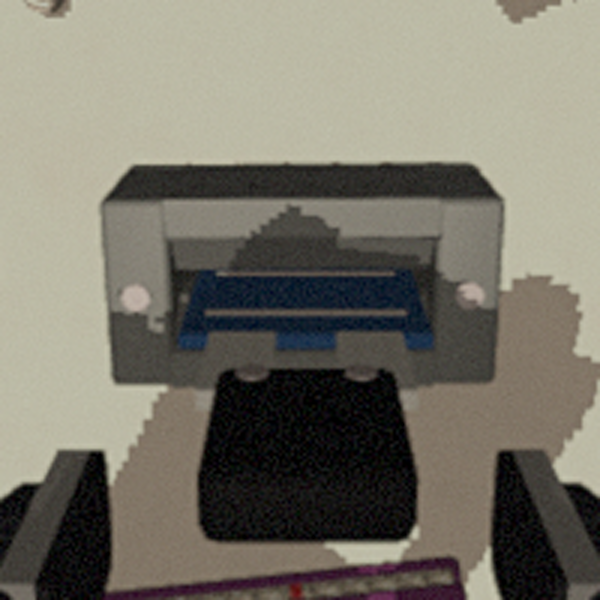

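View pics/s17.png

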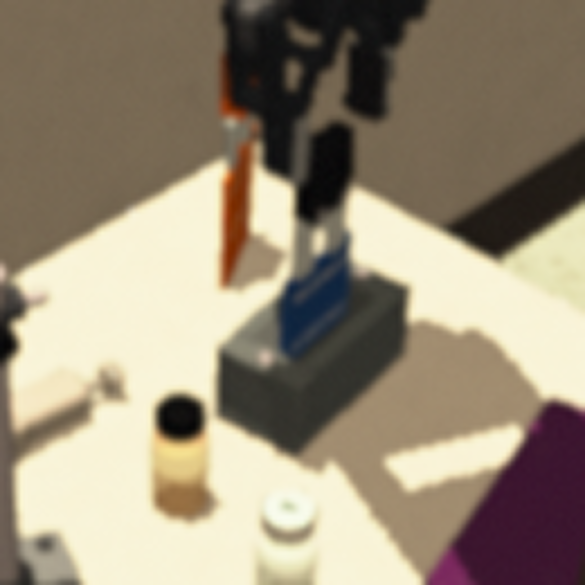

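The pads are clear of the grip and its top is at about 151 mm (8+143), so the edge is home. Retracting straight up.

Request:
play_rows(
  steps=[
    {"claw": 6,"tx": 0,"ty": -0.5,"tz": 0,"ax": 0,"ay": 0,"az": 0},
    {"claw": 6,"tx": 0,"ty": -2,"tz": 0,"ax": 0,"ay": 0,"az": 0},
    {"claw": 6,"tx": 0,"ty": -4,"tz": 0,"ax": 0,"ay": 0,"az": 0},
    {"claw": 6,"tx": 0,"ty": -7,"tz": 0,"ax": 0,"ay": 0,"az": 0},
    {"claw": 6,"tx": 0,"ty": -10,"tz": 0,"ax": 0,"ay": 0,"az": 0},
    {"claw": 6,"tx": 0,"ty": -13,"tz": 0,"ax": 0,"ay": 0,"az": 0},
    {"claw": 6,"tx": 0,"ty": -15,"tz": 0,"ax": 0,"ay": 0,"az": 0},
    {"claw": 6,"tx": 0,"ty": -15,"tz": 0,"ax": 0,"ay": 0,"az": 0},
    {"claw": 6,"tx": 0,"ty": -15,"tz": 0,"ax": 0,"ay": 0,"az": 0},
  ],
)

```text
time: 21.65
eef_pos: [0.4781, -0.1109, 0.2688]
tcp_rot: [0.044, -0.705, 0.706, -0.046]
contact_force: [0.4, 0.1, -0.2]
opening: 0.703
```

Run:
```python
from dk import *
st();s,R0,p=Tnow()
im,d,W=snap('w18')
X=(W-O3)@dx*1e3;Y=(W-O3)@dy*1e3;Z=W[...,2]*1e3
k=(abs(X)<20)&(abs(Y)<14)&(Z>144)&(Z<170);print('grip top',k.sum(),np.nanpercentile(Z[k],[50,95]),'x',np.nanpercentile(X[k],[2,98]))
for lo,hi in((50,58),(60,68),(70,78)):
    k=(abs(X)<20)&(abs(Y)<27)&(Z>lo)&(Z<hi)&(abs(Y)>8);print(lo,np.nanmedian(X[k]).round(2),np.nanpercentile(Y[k],[2,98]).round(1))
for n in('scene','top'):
    im,d=cams.read_camera(n);cv2.imwrite(f'pics/{n}18.png',im);P=cloud(n,d)
    def sel(lo,hi): return P[np.all((P>lo)&(P<hi),axis=2)]
    for nm,xy in (('vb',(.465,-.004)),('vw',(.386,.008))):
        q=sel([xy[0]-.03,xy[1]-.03,.05],[xy[0]+.03,xy[1]+.03,.07]);print(n,nm,q.mean(0).round(4) if len(q) else None)
    q=sel([.5,-.05,.008],[.6,.06,.04]);print('boss',len(q),cv2.minAreaRect((q[:,:2]*1000).astype(np.float32)) if len(q) else '')
```

```text
t21.65 TCP dx,dy,z 1.37 0.75 268.82 edge z 159.12 az -82.72 down [ 0.0032 -0.0015 -1.    ] F dx,dy,z 0.4 0.01 -0.22 M [-0.01  0.01 -0.  ] op 0.703
grip top 519 [150.32400417 151.6022024 ] x [-6.0444239   7.54063928]
50 2.46 [-25.6  25.2]
60 2.47 [-25.9  24.6]
70 2.56 [-25.1  24.7]
scene vb [ 0.4618 -0.0038  0.0565]
scene vw [0.3838 0.0084 0.0567]
boss 233 ((544.2579345703125, -4.764427185058594), (70.25613403320312, 25.341413497924805), 83.37924194335938)
top vb [ 0.4654 -0.0043  0.0592]
top vw [0.3902 0.0127 0.0597]
boss 403 ((548.8955688476562, 1.876739501953125), (81.95648193359375, 25.88304901123047), 84.49986267089844)
```

View pics/w18.png

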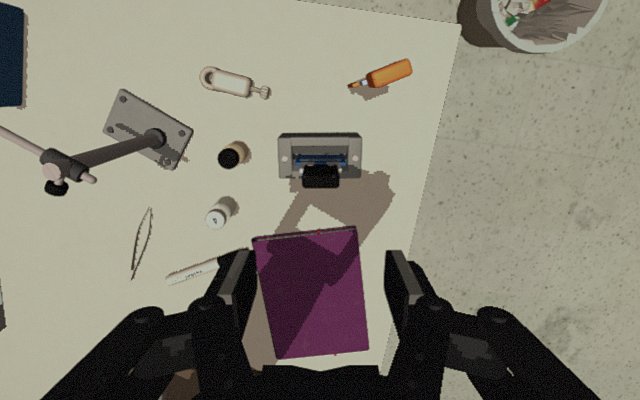

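View pics/scene18.png

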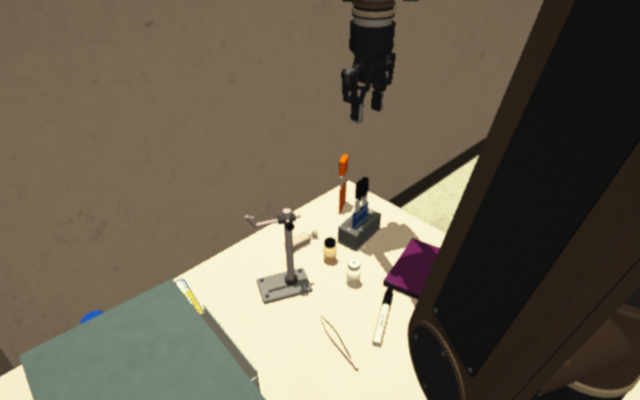

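The panel stands vertical in the dock at (320,165): its front face is at a constant x over height and the grip top is at 151 mm. The gripper is well clear above, so I'm handing in.

```bash
python3 -c "
from plant import ctrl
print(ctrl.sign_off(), ctrl.get_state()['time'])"
```

```text
the job is handed in; nothing more can be done
the job is handed in; nothing more can be done
```

The blue panel is off the hook and standing upright in the dock slot, released, and the job was handed in at about 22 s of the 62 s.

**Taking it off the hook:** I gripped the black grip across its width and raised the panel. I then felt for the barb: contact came at about 1.5 N and peaked at about 4 N, against the 15 N limit. That and the camera view put the bend about 58 mm from the post axis. I backed off, tilted the panel to 46° instead of the suggested 40° for more clearance, and levelled it as the eye passed the tip. The force readings after each move showed no contact during this.

**Docking:** I carried the panel high over the stand and lowered it into the slot. It met the floor with its lower edge reading 8.3 mm (8 mm expected) and a push of about 6 N. I then opened the fingers and withdrew 15 cm straight up.

**Last checks:**
- **Panel:** the plate is vertical, and the grip top is at 150 to 151.5 mm (151 mm expected).
- **Gripper:** it is clear of everything and touching nothing.
- **Vials:** in the fixed scene camera both are in the same place as at the start.
- **Clamp:** the top camera gives about the same place as at the start.

**Disagreements:** the white vial's position in the last top picture was about 5 mm off, and the clamp's outline in the last scene picture was about 1 cm shorter. I put both down to the arm blocking part of the view, since the other camera shows each one unmoved. I did not take another picture to confirm it.

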